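Fit out a stock drawer with dividers and couplings

ROBOT

A 6-joint arm with a two-finger parallel gripper is mounted at the origin on the work surface. World frame = base frame: x ahead of the robot, y to its left, z up, the work surface at z = 0. Lengths are in mm, angles in rad, forces in N, time in s.
With the tool pointing down it reaches from about 400 to 925 mm from the base axis. Payload 12.5 kg.
Tool frame: the origin (TCP) lies at the very end of the fingers, on their centre line; the grasp point (between the pads) lies 19 mm behind it; z points along the fingers, x is the direction in which the jaws open and shut, and the axes are right-handed (so a half turn about z gives the same grasp; the last joint's range is limited). The gripper opens to 95 mm and grips with 3 to 60 N. Pads are 20 mm wide; open, the fingers measure 119 mm over their backs; the gripper's body (75 mm by 180 mm) begins 59 mm behind the grasp point.
Start: joints at [-1.332, 0.491, 1.559, -0, 1.092, -0.106], TCP at [211.279, -588.225, 214.661] pointing down, gripper open.
Joint ranges: [-3.1, 3.1], [-0.84, 2.19], [0.05, 2.79], [-1.13, 4.28], [0.06, 2.93], [-2.69, 2.69]. Speed limits (rad/s): [2.22, 2.22, 2.79, 3.14, 3.14, 3.14].

INTERFACE

Orientations are given as [roll, pitch, yaw] about the fixed x, y, z axes, in that order (R = Rz(yaw) Ry(pitch) Rx(roll)).
In Python, from cell import state, viewer, ticket, look_for, regions_of gives the robot as it stands.
- The arm moves only by the shell command python3 -m inch 'ROWS'. ROWS is JSON, a list of rows, each a list of 7 numbers: the turn, a rotation vector about the world's x, y, z in degrees, then the shift along the world's x, y, z in mm, then the opening, from -1 (shut) to 1 (fully open). In form: [[rx, ry, rz, tx, ty, tz, hand], ...]. A call has 1 to 10 rows; each row shifts and turns the commanded pose from where the row before left it; what a row does not reach is not made up. A row lasts 1/10 s, in which the tool goes at most 50 mm and 8.59 degrees, less where a joint would pass 70% of its speed; a pose out of reach is approached as far as the arm can. A call with a gripper value outside its range is refused whole. The fingers move at their own pace and stop on an object; the grip force is fixed at half the most. Time passes only in rows, so rows that do not move let the fingers close. It gives the time, the measured TCP pose, the force and the opening at its end, in the units of the state.
- state(): the state, without advancing time (a new reading comes with each control period).
- viewer.read_camera(name): name is "scene" or "top"; returns a dict with "color" (384x512x3 uint8, red, green, blue), "depth" (384x512 float32, mm along the optical axis (not along the pixel's ray), 0 where there is no reading), "fx", "fy", "cx", "cy" (pixels), "position" and "orientation" of the camera in the world. Camera axes: x right, y down, z forward; pixel columns grow to the right and rows downward; lengths in mm; the calibration is good to about 2 mm. A picture is of the moment at which its call begins.
- ticket.job_done(): hands the job in, once; it reports no verdict.
Trained networks look in the newest picture that a camera, given by its name, has taken for a name from the list of things; names that differ only in an ending like _2 or _b are one class to them, and where a whole thing is asked for, a point or a joint stands for the part that bears it (a point fixed in the world has none). Each returns a list of dicts, best first, with "score" (0 to 1); they miss things now and then, are a little off and sometimes report something else, mostly with a low value. They report only what shows in the picture. A call takes as long as a camera call. They do not tell look-alikes from the thing itself.
- look_for(name, camera): "box" ([left, top, right, bottom] as shares, 0 to 1, of the picture: columns of its width, rows of its height, round what is visible of it).
- regions_of(name, camera): "pixels" (384x512 bool, what is visible of it) and "box" ([left, top, right, bottom] as shares, 0 to 1, of the picture: columns of its width, rows of its height, round what is visible of it).
The state is a dict: "t": time; "joints": joint angles; "qvel": joint speeds; "tau": joint torques, N m; "eef_pos": TCP position; "tcp_rot": TCP orientation; "ft_force": force on the tool from outside, world axes, zero at the start; "moment": the same for the moment, N m; "opening": opening from 0.0 (shut) to 1.0 (fully open).
Only numpy, scipy, OpenCV 4.12 (cv2) and the standard library are available. Lean on these libraries where they do the work, as an engineer would, in place of code of your own. Each camera call takes 0.05 s, during which the arm holds its last target. There are 200 camera calls.

TASK

Fit out the stock drawer: first pull it fully out of its bay, then stand every orange divider plate from the stand upright in a drawer slot of its own, white edge up and fully down, and tip the couplings from the red tray into the drawer's open compartment. When all of that is in, push the drawer fully home under the roof, and leave the empty tray standing on its black mat. Do not shove the carton, the tape or the mug aside.

Things in the scene. Friction and masses are not known exactly. Their poses are not given: they have to be found in the camera images.
- drawer (a joint): Position of the blue drawer in the bay: 0 = fully home, 0.17 m = fully out towards the robot (end stop). Starts 0 to 50 mm open; slides along the bay's x with about 2.5 N friction; stays where left. 162 mm deep (x), 340 mm wide (y), outer walls 60 mm above the bench (front left 95); inner floor at 14 mm. Its front face is flush with the bay's front edge when home.
- bay: Fixed grey steel bay over the drawer, 200 mm deep, 370 mm wide. Origin: middle of its front edge, on the bench; x into the bay (away from the robot), y left, z up. Roof from the front edge, underside 147 mm up, top 169 mm at the front edge; cartons on it from 79 mm in, up to 226 mm. A plate fully down in a slot (top 124 mm up) clears the roof; one that is not catches.
- pull (a point): Grip point of the black upright pull blade in front of the drawer: blade 12 mm thick (y), 40 mm long (x), its top 86 mm above the bench. The point is 66 mm above the bench and 60 mm in front of the drawer's front face. Axes as the bay's; moves with the drawer. Pinch it from above across y.
- slot0 (a point): Slot 0 of four in the right part of the drawer (0 rightmost, 48 mm apart). Point: middle of the slot's floor, 14 mm above the bench. Axes as the bay's; runs along x, 120 mm long, between aluminium walls 10 mm apart, 28 mm high, flaring to about 20 mm at the mouth, 38 mm above the slot floor. Moves with the drawer; 89 mm in front of the roof's edge when fully out.
- slot1 (a point): Slot 1 of four in the right part of the drawer (0 rightmost, 48 mm apart). Point: middle of the slot's floor, 14 mm above the bench. Axes as the bay's; runs along x, 120 mm long, between aluminium walls 10 mm apart, 28 mm high, flaring to about 20 mm at the mouth, 38 mm above the slot floor. Moves with the drawer; 89 mm in front of the roof's edge when fully out.
- slot2 (a point): Slot 2 of four in the right part of the drawer (0 rightmost, 48 mm apart). Point: middle of the slot's floor, 14 mm above the bench. Axes as the bay's; runs along x, 120 mm long, between aluminium walls 10 mm apart, 28 mm high, flaring to about 20 mm at the mouth, 38 mm above the slot floor. Moves with the drawer; 89 mm in front of the roof's edge when fully out.
- slot3 (a point): Slot 3 of four in the right part of the drawer (0 rightmost, 48 mm apart). Point: middle of the slot's floor, 14 mm above the bench. Axes as the bay's; runs along x, 120 mm long, between aluminium walls 10 mm apart, 28 mm high, flaring to about 20 mm at the mouth, 38 mm above the slot floor. Moves with the drawer; 89 mm in front of the roof's edge when fully out.
- compartment (a point): Centre of the floor of the open compartment in the left part of the drawer, 14 mm above the bench: inside 150 mm (x) by 133 mm (y); its back and left walls reach 60 mm above the bench, the wall towards the slots 76 mm, the front wall 95 mm. Axes as the bay's. Moves with the drawer.
- stand: Fixed plywood stand at the right: four berths 66 mm apart along its y. Origin on the bench; x away from the robot. Plates lie back on a board, 30 degrees from vertical, tops towards -x (the robot), lower edge 42 mm up. The board backs their lower 58 mm; the upper 52 mm is free on both faces. 10 mm ribs part the berths; a 6 mm toe lip holds the foot: draw a plate out along its height.
- plate0: Orange plastic divider plate 110 mm tall, 56 mm wide, 6 mm thick, 60 g, white band along its top edge; starts in berth 0 of the stand (0 is at the stand's -y end, farthest right). May be absent. Origin at its middle; z along its height to the white edge, y along its width, x along its thickness (up and away from the robot while on the stand).
- plate1: Orange plastic divider plate 110 mm tall, 56 mm wide, 6 mm thick, 60 g, white band along its top edge; starts in berth 1 of the stand (0 is at the stand's -y end, farthest right). May be absent. Origin at its middle; z along its height to the white edge, y along its width, x along its thickness (up and away from the robot while on the stand).
- plate2: Orange plastic divider plate 110 mm tall, 56 mm wide, 6 mm thick, 60 g, white band along its top edge; starts in berth 2 of the stand (0 is at the stand's -y end, farthest right). May be absent. Origin at its middle; z along its height to the white edge, y along its width, x along its thickness (up and away from the robot while on the stand).
- plate3: Orange plastic divider plate 110 mm tall, 56 mm wide, 6 mm thick, 60 g, white band along its top edge; starts in berth 3 of the stand (0 is at the stand's -y end, farthest right). May be absent. Origin at its middle; z along its height to the white edge, y along its width, x along its thickness (up and away from the robot while on the stand).
- mat: Fixed black rubber mat at the left, 240 x 150 x 4 mm, the tray's place. Origin at the centre of its underside on the bench; x along its length, towards the robot.
- tray: Loose red tray, 180 mm long (x), 92 wide (y), 0.2 kg. Origin: centre of its underside. Mouth at +x (to the robot at first) with a 7 mm sloping lip; other walls 40 mm high. A bridge over the middle (underside 50 mm up) carries a black fin handle 10 mm thick (y), 50 long (x), 56 to 100 mm up. Tilted mouth-down 60 to 70 degrees, all slides out. It may get knocked aside.
- fitting0: White hexagonal pipe coupling with blue ends, 60 mm long (its y axis), 33 mm across flats, 38 mm across corners, 45 g; origin at its centre. Starts lying crosswise in the tray. May be absent.
- fitting1: White hexagonal pipe coupling with blue ends, 60 mm long (its y axis), 33 mm across flats, 38 mm across corners, 45 g; origin at its centre. Starts lying crosswise in the tray. May be absent.
- fitting2: White hexagonal pipe coupling with blue ends, 60 mm long (its y axis), 33 mm across flats, 38 mm across corners, 45 g; origin at its centre. Starts lying crosswise in the tray. May be absent.
- fitting3: White hexagonal pipe coupling with blue ends, 60 mm long (its y axis), 33 mm across flats, 38 mm across corners, 45 g; origin at its centre. Starts lying crosswise in the tray. May be absent.
- carton: Bystander: small closed cardboard carton, 90 x 120 x 70 mm; origin at the centre of its underside.
- tape: Bystander: yellow roll of tape lying flat, 104 mm across, 48 mm high; origin at the centre of its underside.
- mug: Bystander: blue mug, 80 mm across, 90 mm high; origin at the centre of its underside.
Not all that is in view belongs to the job. What is shaped like the plate2 but pink is not meant.

How it is judged (in metres and radians):
On the way, in this order (a step that is already met when the one before it is completed fails the run):
1. the drawer is pulled fully out (value of joint drawer above 0.155 m), for 0.2 s.
2. with the drawer out (by 12 cm or more), all plates stand in slots and all couplings lie in the compartment (value of joint drawer above 0.12 m and ((x of plate0 in the frame of slot0 between -0.045 and 0.045 m and y of plate0 in the frame of slot0 between -0.014 and 0.014 m and z of plate0 in the frame of slot0 between 0.048 and 0.061 m and angle between the z axis of plate0 and the z axis of slot0, either way round below 0.22 rad) or (x of plate0 in the frame of slot1 between -0.045 and 0.045 m and y of plate0 in the frame of slot1 between -0.014 and 0.014 m and z of plate0 in the frame of slot1 between 0.048 and 0.061 m and angle between the z axis of plate0 and the z axis of slot1, either way round below 0.22 rad) or (x of plate0 in the frame of slot2 between -0.045 and 0.045 m and y of plate0 in the frame of slot2 between -0.014 and 0.014 m and z of plate0 in the frame of slot2 between 0.048 and 0.061 m and angle between the z axis of plate0 and the z axis of slot2, either way round below 0.22 rad) or (x of plate0 in the frame of slot3 between -0.045 and 0.045 m and y of plate0 in the frame of slot3 between -0.014 and 0.014 m and z of plate0 in the frame of slot3 between 0.048 and 0.061 m and angle between the z axis of plate0 and the z axis of slot3, either way round below 0.22 rad)) and ((x of plate1 in the frame of slot0 between -0.045 and 0.045 m and y of plate1 in the frame of slot0 between -0.014 and 0.014 m and z of plate1 in the frame of slot0 between 0.048 and 0.061 m and angle between the z axis of plate1 and the z axis of slot0, either way round below 0.22 rad) or (x of plate1 in the frame of slot1 between -0.045 and 0.045 m and y of plate1 in the frame of slot1 between -0.014 and 0.014 m and z of plate1 in the frame of slot1 between 0.048 and 0.061 m and angle between the z axis of plate1 and the z axis of slot1, either way round below 0.22 rad) or (x of plate1 in the frame of slot2 between -0.045 and 0.045 m and y of plate1 in the frame of slot2 between -0.014 and 0.014 m and z of plate1 in the frame of slot2 between 0.048 and 0.061 m and angle between the z axis of plate1 and the z axis of slot2, either way round below 0.22 rad) or (x of plate1 in the frame of slot3 between -0.045 and 0.045 m and y of plate1 in the frame of slot3 between -0.014 and 0.014 m and z of plate1 in the frame of slot3 between 0.048 and 0.061 m and angle between the z axis of plate1 and the z axis of slot3, either way round below 0.22 rad)) and ((x of plate2 in the frame of slot0 between -0.045 and 0.045 m and y of plate2 in the frame of slot0 between -0.014 and 0.014 m and z of plate2 in the frame of slot0 between 0.048 and 0.061 m and angle between the z axis of plate2 and the z axis of slot0, either way round below 0.22 rad) or (x of plate2 in the frame of slot1 between -0.045 and 0.045 m and y of plate2 in the frame of slot1 between -0.014 and 0.014 m and z of plate2 in the frame of slot1 between 0.048 and 0.061 m and angle between the z axis of plate2 and the z axis of slot1, either way round below 0.22 rad) or (x of plate2 in the frame of slot2 between -0.045 and 0.045 m and y of plate2 in the frame of slot2 between -0.014 and 0.014 m and z of plate2 in the frame of slot2 between 0.048 and 0.061 m and angle between the z axis of plate2 and the z axis of slot2, either way round below 0.22 rad) or (x of plate2 in the frame of slot3 between -0.045 and 0.045 m and y of plate2 in the frame of slot3 between -0.014 and 0.014 m and z of plate2 in the frame of slot3 between 0.048 and 0.061 m and angle between the z axis of plate2 and the z axis of slot3, either way round below 0.22 rad)) and ((x of plate3 in the frame of slot0 between -0.045 and 0.045 m and y of plate3 in the frame of slot0 between -0.014 and 0.014 m and z of plate3 in the frame of slot0 between 0.048 and 0.061 m and angle between the z axis of plate3 and the z axis of slot0, either way round below 0.22 rad) or (x of plate3 in the frame of slot1 between -0.045 and 0.045 m and y of plate3 in the frame of slot1 between -0.014 and 0.014 m and z of plate3 in the frame of slot1 between 0.048 and 0.061 m and angle between the z axis of plate3 and the z axis of slot1, either way round below 0.22 rad) or (x of plate3 in the frame of slot2 between -0.045 and 0.045 m and y of plate3 in the frame of slot2 between -0.014 and 0.014 m and z of plate3 in the frame of slot2 between 0.048 and 0.061 m and angle between the z axis of plate3 and the z axis of slot2, either way round below 0.22 rad) or (x of plate3 in the frame of slot3 between -0.045 and 0.045 m and y of plate3 in the frame of slot3 between -0.014 and 0.014 m and z of plate3 in the frame of slot3 between 0.048 and 0.061 m and angle between the z axis of plate3 and the z axis of slot3, either way round below 0.22 rad)) and x of fitting0 in the frame of compartment between -0.075 and 0.075 m and y of fitting0 in the frame of compartment between -0.066 and 0.066 m and z of fitting0 in the frame of compartment between 0 and 0.075 m and x of fitting1 in the frame of compartment between -0.075 and 0.075 m and y of fitting1 in the frame of compartment between -0.066 and 0.066 m and z of fitting1 in the frame of compartment between 0 and 0.075 m and x of fitting2 in the frame of compartment between -0.075 and 0.075 m and y of fitting2 in the frame of compartment between -0.066 and 0.066 m and z of fitting2 in the frame of compartment between 0 and 0.075 m and x of fitting3 in the frame of compartment between -0.075 and 0.075 m and y of fitting3 in the frame of compartment between -0.066 and 0.066 m and z of fitting3 in the frame of compartment between 0 and 0.075 m), for 0.2 s.
At the end, for the whole second after the job is handed in: Drawer within 12 mm of home; each plate white edge up in a slot, within 45 mm of its middle, its own middle 48-61 mm above the slot floor, leaning under 0.22 rad; each coupling inside the compartment; tray level on the mat, centres within 65 mm; all at rest (value of joint drawer below 0.012 m and ((x of plate0 in the frame of slot0 between -0.045 and 0.045 m and y of plate0 in the frame of slot0 between -0.014 and 0.014 m and z of plate0 in the frame of slot0 between 0.048 and 0.061 m and angle between the z axis of plate0 and the z axis of slot0, either way round below 0.22 rad) or (x of plate0 in the frame of slot1 between -0.045 and 0.045 m and y of plate0 in the frame of slot1 between -0.014 and 0.014 m and z of plate0 in the frame of slot1 between 0.048 and 0.061 m and angle between the z axis of plate0 and the z axis of slot1, either way round below 0.22 rad) or (x of plate0 in the frame of slot2 between -0.045 and 0.045 m and y of plate0 in the frame of slot2 between -0.014 and 0.014 m and z of plate0 in the frame of slot2 between 0.048 and 0.061 m and angle between the z axis of plate0 and the z axis of slot2, either way round below 0.22 rad) or (x of plate0 in the frame of slot3 between -0.045 and 0.045 m and y of plate0 in the frame of slot3 between -0.014 and 0.014 m and z of plate0 in the frame of slot3 between 0.048 and 0.061 m and angle between the z axis of plate0 and the z axis of slot3, either way round below 0.22 rad)) and ((x of plate1 in the frame of slot0 between -0.045 and 0.045 m and y of plate1 in the frame of slot0 between -0.014 and 0.014 m and z of plate1 in the frame of slot0 between 0.048 and 0.061 m and angle between the z axis of plate1 and the z axis of slot0, either way round below 0.22 rad) or (x of plate1 in the frame of slot1 between -0.045 and 0.045 m and y of plate1 in the frame of slot1 between -0.014 and 0.014 m and z of plate1 in the frame of slot1 between 0.048 and 0.061 m and angle between the z axis of plate1 and the z axis of slot1, either way round below 0.22 rad) or (x of plate1 in the frame of slot2 between -0.045 and 0.045 m and y of plate1 in the frame of slot2 between -0.014 and 0.014 m and z of plate1 in the frame of slot2 between 0.048 and 0.061 m and angle between the z axis of plate1 and the z axis of slot2, either way round below 0.22 rad) or (x of plate1 in the frame of slot3 between -0.045 and 0.045 m and y of plate1 in the frame of slot3 between -0.014 and 0.014 m and z of plate1 in the frame of slot3 between 0.048 and 0.061 m and angle between the z axis of plate1 and the z axis of slot3, either way round below 0.22 rad)) and ((x of plate2 in the frame of slot0 between -0.045 and 0.045 m and y of plate2 in the frame of slot0 between -0.014 and 0.014 m and z of plate2 in the frame of slot0 between 0.048 and 0.061 m and angle between the z axis of plate2 and the z axis of slot0, either way round below 0.22 rad) or (x of plate2 in the frame of slot1 between -0.045 and 0.045 m and y of plate2 in the frame of slot1 between -0.014 and 0.014 m and z of plate2 in the frame of slot1 between 0.048 and 0.061 m and angle between the z axis of plate2 and the z axis of slot1, either way round below 0.22 rad) or (x of plate2 in the frame of slot2 between -0.045 and 0.045 m and y of plate2 in the frame of slot2 between -0.014 and 0.014 m and z of plate2 in the frame of slot2 between 0.048 and 0.061 m and angle between the z axis of plate2 and the z axis of slot2, either way round below 0.22 rad) or (x of plate2 in the frame of slot3 between -0.045 and 0.045 m and y of plate2 in the frame of slot3 between -0.014 and 0.014 m and z of plate2 in the frame of slot3 between 0.048 and 0.061 m and angle between the z axis of plate2 and the z axis of slot3, either way round below 0.22 rad)) and ((x of plate3 in the frame of slot0 between -0.045 and 0.045 m and y of plate3 in the frame of slot0 between -0.014 and 0.014 m and z of plate3 in the frame of slot0 between 0.048 and 0.061 m and angle between the z axis of plate3 and the z axis of slot0, either way round below 0.22 rad) or (x of plate3 in the frame of slot1 between -0.045 and 0.045 m and y of plate3 in the frame of slot1 between -0.014 and 0.014 m and z of plate3 in the frame of slot1 between 0.048 and 0.061 m and angle between the z axis of plate3 and the z axis of slot1, either way round below 0.22 rad) or (x of plate3 in the frame of slot2 between -0.045 and 0.045 m and y of plate3 in the frame of slot2 between -0.014 and 0.014 m and z of plate3 in the frame of slot2 between 0.048 and 0.061 m and angle between the z axis of plate3 and the z axis of slot2, either way round below 0.22 rad) or (x of plate3 in the frame of slot3 between -0.045 and 0.045 m and y of plate3 in the frame of slot3 between -0.014 and 0.014 m and z of plate3 in the frame of slot3 between 0.048 and 0.061 m and angle between the z axis of plate3 and the z axis of slot3, either way round below 0.22 rad)) and x of fitting0 in the frame of compartment between -0.075 and 0.075 m and y of fitting0 in the frame of compartment between -0.066 and 0.066 m and z of fitting0 in the frame of compartment between 0 and 0.075 m and x of fitting1 in the frame of compartment between -0.075 and 0.075 m and y of fitting1 in the frame of compartment between -0.066 and 0.066 m and z of fitting1 in the frame of compartment between 0 and 0.075 m and x of fitting2 in the frame of compartment between -0.075 and 0.075 m and y of fitting2 in the frame of compartment between -0.066 and 0.066 m and z of fitting2 in the frame of compartment between 0 and 0.075 m and x of fitting3 in the frame of compartment between -0.075 and 0.075 m and y of fitting3 in the frame of compartment between -0.066 and 0.066 m and z of fitting3 in the frame of compartment between 0 and 0.075 m and angle between each of plate0, plate1, plate2, plate3's own z axis and vertical below 0.25 rad and angle between tray's own z axis and vertical below 0.1 rad and horizontal distance between tray and mat below 0.065 m and z of tray in the frame of mat between 0 and 0.012 m and linear speed of each of plate0, plate1, plate2, plate3, fitting0, fitting1, fitting2, fitting3, tray below 0.03 m/s); the robot touches nothing.
It fails at once if the carton is shoved aside by more than 3 cm (distance of carton from where it was at the start of the episode above 0.03 m).
It fails at once if the roll of tape is shoved aside by more than 3 cm (distance of tape from where it was at the start of the episode above 0.03 m).
It fails at once if the mug is shoved aside by more than 3 cm (distance of mug from where it was at the start of the episode above 0.03 m).
Of plate0, plate1, plate2, plate3 only 2 to 4 are there at a start; the rules pass over those that are not, and their reading is None.
Of fitting0, fitting1, fitting2, fitting3 only 2 to 4 are there at a start; the rules pass over those that are not, and their reading is None.
At some moment in a run one of tray may be knocked a few centimetres aside while the robot is not near it.
It also fails if it takes over 210 s, if anything falls off the work surface, if the arm or the gripper's body presses on something with over 40 N, if the wrist force passes 120 N, or if a joint passes its speed limit or range.

## Working session

There is one attempt and no reset: what is moved stays moved. The work goes in short steps, Python scripts to look and compute and a shell command to move; the robot and the scene stay as the last step left them, time stands still between calls to the robot, and variables do not carry over. Pictures are saved under pics/ and viewed, on a budget of 14 in all, crops included, one or two more only if the job needs it, and the job is handed in when it is done.

```bash
ls; mkdir -p pics
cat > h.py <<'E'
import numpy as np, cv2
from scipy.spatial.transform import Rotation as R
from cell import state, viewer, ticket, look_for, regions_of
def rot(o):
    o=np.array(o,float)
    if o.shape==(3,3): return o
    return R.from_euler('xyz',o).as_matrix() if o.size==3 else R.from_quat(o).as_matrix()
def cloud(c):
    v,u=np.mgrid[0:384,0:512]; d=c['depth']
    p=np.stack([(u-c['cx'])/c['fx']*d,(v-c['cy'])/c['fy']*d,d],-1)
    w=p@rot(c['orientation']).T+np.array(c['position']); w[d<=0]=np.nan
    return w
def save(c,name,box=None,s=1.5):
    im=c['color'][...,::-1]
    if box: im=im[box[1]:box[3],box[0]:box[2]]
    cv2.imwrite('pics/'+name,cv2.resize(im,None,fx=s,fy=s,interpolation=cv2.INTER_CUBIC))
def st():
    s=state(); print('t',round(s['t'],2),'pos',np.round(s['eef_pos'],1),'rot',np.round(s['tcp_rot'],3),'F',np.round(s['ft_force'],1),'op',round(s['opening'],3))
E
python3 - <<'E'
from h import *
st()
for n in ['scene','top']:
    c=viewer.read_camera(n); save(c,n+'0.png'); print(n,c['position'],c['orientation'],c['fx'],c['cx'],c['cy'])
    w=cloud(c)
    for o in ['drawer','bay','pull','stand','plate0','mat','tray','fitting0','carton','tape','mug']:
        for r in regions_of(o,n)[:5]:
            p=w[r['pixels']]; print(o,round(r['score'],2),np.round(np.array(r['box'])*[512,384,512,384]).astype(int),np.round(np.nanmedian(p,0)),np.round(np.nanpercentile(p,2,0)),np.round(np.nanpercentile(p,98,0)))
E
```

```text
pics
t 0.0 pos [ 211.2 -588.   214.1] rot [-3.141e+00  1.000e-03 -1.226e+00] F [-0.5  0.4  0.5] op 1.0
scene [ 821.89977428  216.8002354  1219.17677055] [-2.81192013  0.00881181  2.2267001 ] 406.4482548913693 257.04913994877313 197.4916674457559
drawer 0.88 [217 216 319 295] [629.  98.  40.] [562. -73.   9.] [645. 253.  95.]
drawer 0.56 [158 216 319 370] [759. 100. 161.] [623. -84.  13.] [865. 267. 227.]
drawer 0.41 [339 219 421 317] [468. 385.   3.] [325. 301.  -3.] [563. 450.  13.]
bay 0.84 [155 215 320 367] [760. 100. 161.] [623. -84.  14.] [865. 268. 227.]
pull 0.83 [217 218 318 294] [629.  98.  41.] [561. -74.   8.] [658. 253. 123.]
pull 0.73 [139 179 184 211] [ 685. -270.   69.] [ 621. -335.   12.] [ 746. -211.   74.]
stand 0.81 [170 111 224 202] [ 538. -271.   10.] [ 454. -429.    0.] [ 602. -170.   84.]
plate0 0.85 [271 154 304 171] [348. -48.   5.] [310. -99.  -1.] [389.   3.  10.]
plate0 0.66 [188 134 207 168] [ 513. -264.  101.] [ 480. -298.   46.] [ 544. -233.  141.]
plate0 0.62 [239 100 273 127] [ 256. -235.    5.] [ 226. -288.   -1.] [ 286. -182.   10.]
plate0 0.58 [173
[... 2421 characters left out ...]
53. 321.   6.] [527. 418. 105.]
fitting0 0.64 [111 209 135 215] [466. 361.  40.] [454. 336.  25.] [478. 395.  81.]
fitting0 0.58 [112 193 134 207] [498. 365.  40.] [481. 337.  28.] [515. 395.  46.]
carton 0.87 [323 109 376 162] [ 679. -272.   71.] [ 620. -337.   12.] [ 742. -212.   75.]
carton 0.18 [110 193 135 208] [498. 363.  39.] [480. 336.   9.] [520. 398.  46.]
tape 0.74 [ 92 127 132 164] [652. 406.  47.] [603. 355.   1.] [700. 453.  53.]
tape 0.26 [382 207 401 227] [ 451. -380.  105.] [ 419. -416.   46.] [ 482. -347.  142.]
mug 0.75 [382 140 432 173] [ 621. -449.   44.] [ 579. -489.    1.] [ 655. -399.   92.]
mug 0.24 [113 209 136 217] [466. 360.  40.] [451. 335.   8.] [478. 395.  62.]
```

View pics/scene0.png

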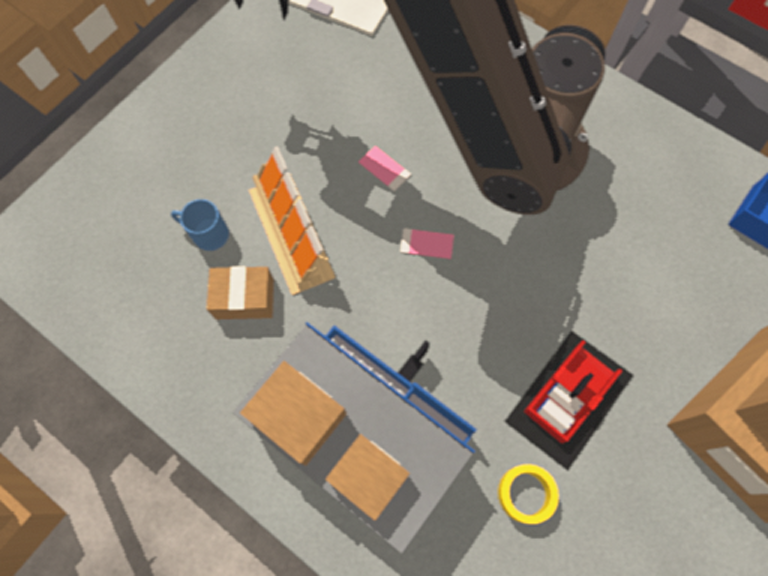

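View pics/top0.png

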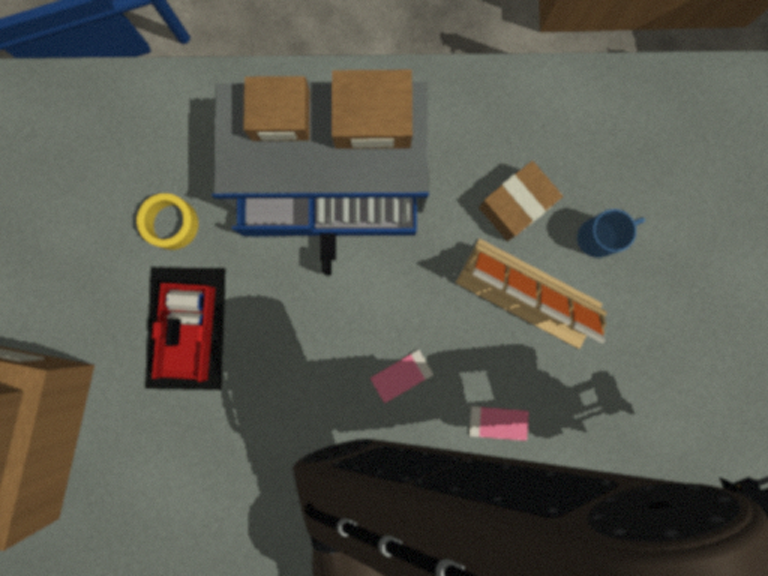

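Both pictures show the same scene: four orange plates on the stand (top view px 470–605, 245–340) and two pink look-alikes lying on the bench. The tray on its mat is at px (185, 330) with at least two couplings, and the drawer is partly open with its pull at px (328, 255). Next I measure these precisely.

```bash
cat > m1.py <<'E'
from h import *
ct=viewer.read_camera('top'); cs=viewer.read_camera('scene')
W={'top':cloud(ct),'scene':cloud(cs)}; C={'top':ct['color'],'scene':cs['color']}
def rect(p): 
    r=cv2.minAreaRect(p[:,:2].astype(np.float32)); return np.round(r[0],1),np.round(r[1],1),round(r[2],2)
for n in W:
    w=W[n]; x,y,z=w[...,0],w[...,1],w[...,2]
    m=(z>150)&(z<180)&(x>600)&(x<900)&(y>-120)&(y<300); print(n,'roof',rect(w[m]),np.nanmedian(z[m]))
    # front edge per y bins
    for lo in range(-70,260,40):
        k=m&(y>lo)&(y<lo+40); print('  y',lo+20,'xfront',np.round(np.nanpercentile(x[k],1),1),end='')
    print()
    m=(z>60)&(z<100)&(x>520)&(x<622)&(y>60)&(y<140); print(' pull',m.sum(),rect(w[m]),np.nanpercentile(z[m],95))
    m=(z>83)&(z<100)&(x>618)&(x<660)&(y>80)&(y<280); print(' front wall hi',m.sum(),rect(w[m]))
    m=(z>52)&(z<70)&(x>600)&(x<640)&(y<90)&(y>-100); print(' front wall lo',m.sum(),rect(w[m]))
    hsv=cv2.cvtColor(C[n],cv2.COLOR_RGB2HSV)
    o=(hsv[...,0]>4)&(hsv[...,0]<20)&(hsv[...,1]>185)&(z>35)&(x>400)&(x<620)&(y<-150)&(y>-430)
    k,l,s,c=cv2.connectedComponentsWithStats(o.astype(np.uint8))
    for i in range(1,k):
        if s[i,4]>25:
            p=w[l==i]; mu=p.mean(0); u,sv,vt=np.linalg.svd(p-mu); print(' plate',s[i,4],np.round(mu,1),'normal',np.round(vt[2]*np.sign(vt[2][2]),3),rect(p),np.round([p[:,2].min(),p[:,2].max()]))
    h=(z>40)&(z<150)&(x>400)&(x<620)&(y<-150)&(y>-430); 
    m=(z>85)&(z<115)&(x>330)&(x<560)&(y>300)&(y<450); print(' fin',m.sum(),rect(w[m]),np.nanmedian(z[m]))
    red=((hsv[...,0]<6)|(hsv[...,0]>172))&(hsv[...,1]>150)&(x>300)&(y>250)&(x<600); print(' tray',rect(w[red]))
    dk=(hsv[...,2]<60)&(z<12)&(x>300)&(y>250)&(x<600)&(y<480); print(' mat',rect(w[dk]))
E
python3 m1.py
```

```text
top roof (array([770.4,  92. ]), array([371.3, 204.4]), 89.72) 161.20686297255128
  y -50 xfront 668.6  y -10 xfront 668.6  y 30 xfront 668.6  y 70 xfront 669.0  y 110 xfront 669.3  y 150 xfront 669.2  y 190 xfront 669.5  y 230 xfront 669.7  y 270 xfront 669.8
 pull 84 (array([564.8,  92.1]), array([12.2, 39.1]), 89.67) 89.97726786617166
 front wall hi 149 (array([628.1, 190.1]), array([143. ,   6.2]), 89.7)
 front wall lo 171 (array([627.5,   5.8]), array([ 14.8, 168. ]), 3.12)
 plate 180 [ 553.4 -212.4   87. ] normal [ 0.76  -0.42   0.497] (array([ 554. , -213.3]), array([54.1, 37.3]), 62.34) [ 51. 119.]
 plate 181 [ 522.2 -268.7   87. ] normal [ 0.758 -0.424  0.495] (array([ 521.9, -271.1]), array([58.2, 37.6]), 59.37) [ 50. 120.]
 plate 183 [ 490.1 -326.9   87.4] normal [ 0.76  -0.421  0.494] (array([ 489.6, -329.1]), array([58.2, 36.5]), 62.88) [ 53. 119.]
 plate 183 [ 458.9 -384.6   86.7] normal [ 0.76  -0.417  0.498] (array([ 460.1, -384.6]), array([55.6, 39.1]), 60.87) [ 49. 120.]
 fin 111 (array([439.3, 369.9]), array([11.2, 46.3]), 85.34) 103.27688538476264
 tray (array([43
[... 605 characters left out ...]
  -385.5   83.3] normal [ 0.75  -0.43   0.503] (array([ 457.5, -386.8]), array([62.5, 40. ]), 63.13) [ 43. 121.]
 plate 206 [ 488.4 -328.7   83.2] normal [ 0.758 -0.429  0.491] (array([ 489.9, -328. ]), array([57.7, 39.8]), 61.76) [ 45. 120.]
 plate 217 [ 520.4 -270.5   82.9] normal [ 0.747 -0.435  0.502] (array([ 519.3, -274.6]), array([69.7, 40.6]), 62.14) [ 44. 120.]
 plate 231 [ 552.  -213.5   82.9] normal [ 0.757 -0.421  0.499] (array([ 551.7, -215. ]), array([58.9, 41.3]), 62.59) [ 45. 118.]
 fin 81 (array([436.4, 369.4]), array([10. , 51.4]), 86.35) 102.71344904311627
 tray (array([428.4, 373.9]), array([104. , 199.9]), 85.71)
 mat (array([445.4, 374.3]), array([146.2, 234.5]), 88.86)
```

```bash
python3 -m inch '[[0,0,-1.25,22,42.5,0,1],[0,0,-1.25,22,42.5,0,1],[0,0,-1.25,22,42.5,0,1],[0,0,-1.25,22,42.5,0,1],[0,0,-1.25,22,42.5,0,1],[0,0,-1.25,22,42.5,0,1],[0,0,-1.25,22,42.5,0,1],[0,0,-1.25,22,42.5,0,1],[0,0,-1.25,22,42.5,0,1],[0,0,-1.25,22,42.5,0,1]]'; python3 -m inch '[[0,0,-1.25,22,42.5,0,1],[0,0,-1.25,22,42.5,0,1],[0,0,-1.25,22,42.5,0,1],[0,0,-1.25,22,42.5,0,1],[0,0,-1.25,22,42.5,0,0],[0,0,-1.25,22,42.5,0,0],[0,0,0,0,0,0,0],[0,0,0,0,0,0,0]]'
```

```text
t: 2.3
eef_pos: [431.9, -161.4, 214.9]
tcp_rot: [-3.141, -0.001, -1.445]
ft_force: [0.0, -0.1, -0.3]
opening: 0.998
t: 3.1
eef_pos: [563.1, 92.6, 214.3]
tcp_rot: [3.141, -0.0, -1.573]
ft_force: [0.4, 0.1, -0.2]
opening: 0.719
```

```bash
python3 -m inch '[[0,0,0,0,0,-40,0],[0,0,0,0,0,-45,0],[0,0,0,0,0,-40,0],[0,0,0,0,0,-25,0],[0,0,0,0,0,-15,0],[0,0,0,0,0,0,0],[0,0,0,0,0,0,-1],[0,0,0,0,0,0,-1],[0,0,0,0,0,0,-1],[0,0,0,0,0,0,-1]]'; python3 -m inch '[[0,0,0,0,0,0,-1],[0,0,0,-8,0,0,-1],[0,0,0,-16,0,0,-1],[0,0,0,-18,0,0,-1],[0,0,0,-18,0,0,-1],[0,0,0,-18,0,0,-1],[0,0,0,-18,0,0,-1],[0,0,0,-14,0,0,-1],[0,0,0,-8,0,0,-1],[0,0,0,0,0,0,-1]]'
```

```text
t: 4.1
eef_pos: [563.6, 91.7, 50.5]
tcp_rot: [-3.14, -0.0, -1.575]
ft_force: [0.5, 0.2, 0.3]
opening: 0.218
t: 5.1
eef_pos: [444.5, 91.0, 50.1]
tcp_rot: [3.141, -0.001, -1.574]
ft_force: [-1.8, -12.0, 4.3]
opening: 0.124
```

```bash
python3 -m inch '[[0,0,0,-4,0,0,-1],[0,0,0,-4,0,0,-1],[0,0,0,0,0,0,-1],[0,0,0,0,0,0,-1]]'
```

```text
t: 5.5
eef_pos: [440.0, 91.0, 50.2]
tcp_rot: [-3.136, -0.001, -1.575]
ft_force: [9.1, -12.2, -3.0]
opening: 0.125
```

```bash
python3 -m inch '[[0,0,0,0,0,0,-0.4],[0,0,0,0,0,0,-0.4],[0,0,0,0,0,0,-0.4],[0,0,0,0,0,30,-0.4],[0,0,0,0,0,45,-0.4],[0,0,0,0,0,45,-0.4],[0,0,7.6,8,-35,20,-0.4],[0,0,7.7,8,-35,10,-0.4],[0,0,7.6,8,-35,0,-0.4],[0,0,7.7,8,-35,0,-0.4]]'; python3 -m inch '[[0,0,7.7,8,-35,0,-0.4],[0,0,7.7,8,-35,0,-0.4],[0,0,7.6,8,-35,0,-0.4],[0,0,7.7,8,-33,0,-0.4],[-3.6,-6.5,0,0,0,-8,-0.4],[-3.6,-6.5,0,0,0,-7,-0.4],[-3.7,-6.6,0,0,0,-8,-0.4],[-3.6,-6.6,0,0,0,-7,-0.4],[0,0,0,0,0,0,-0.4]]'
python3 - <<'E'
from h import *
import numpy as np
st(); s=state(); M=rot(s['tcp_rot']); print('x',M[:,0].round(3),'z',M[:,2].round(3),s['joints'])
c=viewer.read_camera('top'); w=cloud(c); save(c,'top1.png')
x,y,z=w[...,0],w[...,1],w[...,2]
m=(z>60)&(z<100)&(x>400)&(x<488)&(y>60)&(y<140); print(cv2.minAreaRect(w[m][:,:2].astype(np.float32)))
m=(z>83)&(z<102)&(x>488)&(x<530)&(y>80)&(y<280); print(cv2.minAreaRect(w[m][:,:2].astype(np.float32)))
E
```

```text
t: 6.5
eef_pos: [469.3, -49.4, 200.2]
tcp_rot: [-3.141, -0.001, -1.035]
ft_force: [1.0, 0.1, -0.3]
opening: 0.3
t: 7.4
eef_pos: [498.9, -184.7, 168.2]
tcp_rot: [3.141, -0.518, -0.505]
ft_force: [-0.2, 0.1, -0.1]
opening: 0.298
t 7.4 pos [ 498.9 -184.7  168.2] rot [ 3.141 -0.518 -0.505] F [-0.2  0.1 -0.1] op 0.298
x [ 0.761 -0.42   0.495] z [ 0.433 -0.24  -0.869] [-0.46970011  0.30654798  2.17780237 -0.12625297  0.14091629  0.15535827]
((442.50067138671875, 92.34992218017578), (35.879276275634766, 11.854948043823242), 0.6534655094146729)
((505.4196472167969, 189.71617126464844), (140.25283813476562, 3.566873788833618), 89.72662353515625)
```

View pics/top1.png

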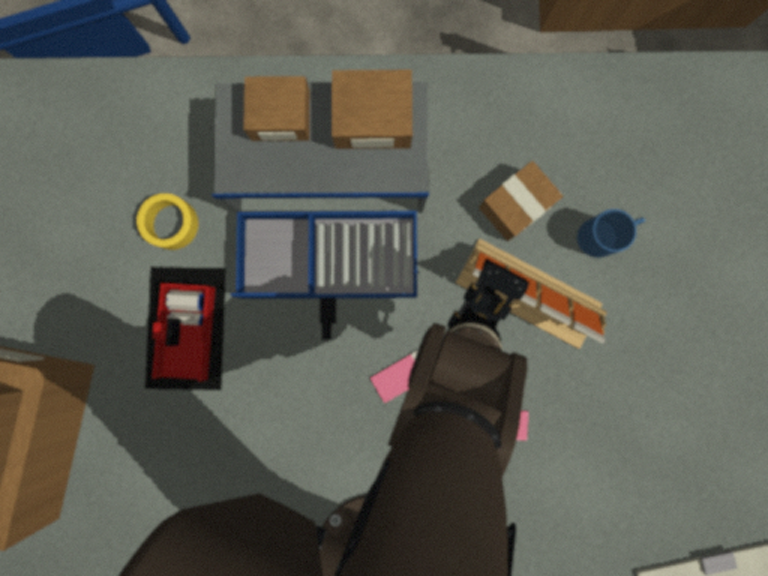

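Run:
```python
from h import *
st()
for n in ['top','scene']:
    c=viewer.read_camera(n); w=cloud(c); x,y,z=w[...,0],w[...,1],w[...,2]
    if n=='scene': save(c,'scene1.png',(160,110,420,330),3)
    m=(x>555)&(x<605)&(y>-90)&(y<140)
    b=np.round((y[m])/3).astype(int); zz=z[m]; g=c['color'][m].mean(1)
    print(n,[(int(k*3),int(np.median(zz[b==k])),int(np.median(g[b==k]))) for k in np.unique(b)])
```

```text
t 7.45 pos [ 500.  -185.6  169. ] rot [ 3.14  -0.514 -0.505] F [-0.3 -1.1  0.7] op 0.301
top [(-90, 0, 110), (-87, 1, 107), (-84, 1, 96), (-78, 60, 80), (-75, 60, 65), (-72, 31, 65), (-69, 15, 87), (-63, 51, 118), (-60, 53, 102), (-57, 50, 91), (-54, 30, 83), (-51, 15, 80), (-48, 16, 81), (-45, 16, 87), (-42, 47, 90), (-39, 52, 91), (-36, 51, 88), (-33, 14, 79), (-30, 14, 77), (-27, 15, 77), (-24, 14, 77), (-21, 15, 78), (-18, 14, 84), (-15, 52, 90), (-12, 53, 90), (-9, 49, 87), (-6, 44, 84), (-3, 15, 79), (0, 16, 79), (3, 15, 87), (6, 43, 101), (9, 50, 125), (12, 53, 116), (15, 50, 117), (18, 17, 87), (21, 14, 78), (24, 15, 78), (27, 15, 79), (30, 14, 91), (33, 47, 145), (36, 53, 118), (39, 48, 92), (45, 15, 82), (48, 15, 78), (51, 18, 110), (54, 45, 164), (57, 49, 166), (60, 53, 145), (63, 52, 109), (66, 16, 84), (69, 16, 78), (72, 15, 77), (75, 14, 79), (78, 14, 98), (81, 47, 140), (84, 51, 108), (87, 46, 89), (93, 15, 83), (96, 15, 85), (99, 18, 117), (102, 45, 168), (105, 50, 162), (108, 53, 139), (111, 52, 104), (117, 15, 71), (120, 51, 59), (123, 76, 76), (135, 15, 77), (138, 
[... 392 characters left out ...]
 (3, 42, 166), (6, 43, 180), (9, 17, 146), (12, 48, 160), (15, 13, 117), (18, 14, 116), (21, 13, 133), (24, 14, 177), (30, 49, 198), (33, 51, 197), (36, 49, 159), (39, 45, 148), (42, 26, 131), (45, 13, 163), (48, 13, 202), (51, 39, 212), (54, 45, 226), (57, 47, 211), (60, 47, 157), (63, 13, 116), (66, 14, 116), (69, 14, 118), (72, 13, 166), (75, 15, 200), (78, 46, 199), (81, 50, 199), (84, 49, 160), (87, 46, 143), (90, 26, 129), (93, 12, 135), (96, 13, 195), (99, 41, 217), (102, 46, 227), (105, 50, 217), (108, 47, 154), (111, 13, 121), (114, 15, 121), (117, 74, 118), (120, 76, 117), (123, 53, 93), (126, 14, 120), (129, 12, 121), (132, 13, 121), (135, 13, 121), (138, 13, 122), (141, 14, 122)]
```

View pics/scene1.png

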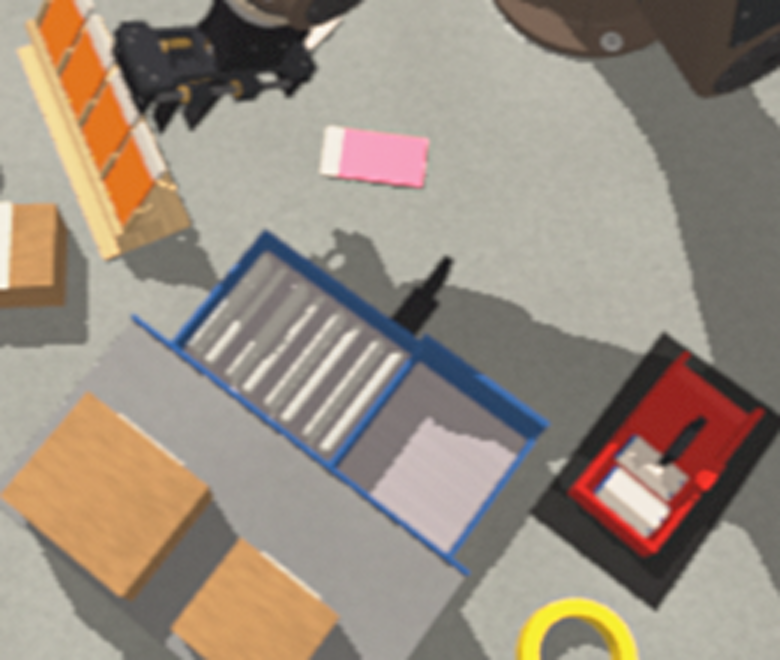

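```bash
python3 -m inch '[[0,0,0,5,-1.3,1,-0.4],[0,0,0,0,0,0,-0.4],[0,0,0,5.8,-3.2,-11.5,-0.4],[0,0,0,5.8,-3.2,-11.5,-0.4],[0,0,0,0,0,0,-0.4]]'
```

```text
t: 8.05
eef_pos: [518.1, -194.3, 145.9]
tcp_rot: [3.141, -0.517, -0.505]
ft_force: [-0.4, -0.6, -0.5]
opening: 0.299
```

```bash
python3 -m inch '[[0,0,0,5.6,-3,-11.2,-0.4],[0,0,0,5.6,-3,-11.2,-0.4],[0,0,0,5.6,-3,-11.2,-0.4],[0,0,0,5.6,-3,-11.2,-0.4],[0,0,0,0,0,0,-0.4],[0,0,0,0,0,0,-1],[0,0,0,0,0,0,-1],[0,0,0,0,0,0,-1],[0,0,0,0,0,0,-1]]'; python3 -c "
from h import *
st(); print(state()['joints'])"
```

```text
t: 8.95
eef_pos: [543.6, -205.6, 111.5]
tcp_rot: [3.135, -0.502, -0.505]
ft_force: [-3.6, 5.5, 2.1]
opening: 0.06
t 8.95 pos [ 543.6 -205.6  111.5] rot [ 3.135 -0.502 -0.505] F [-3.6  5.5  2.1] op 0.06
[-0.46208837  0.46816368  2.11079125 -0.42735645  0.06690427  0.46431851]
```

```bash
python3 -m inch '[[0,0,0,-3,1.7,6,-1],[0,0,0,-6,3.4,12,-1],[0,0,0,-6,3.4,12,-1],[0,0,0,-6,3.4,12,-1],[0,0,0,-6,3.4,12,-1],[0,0,0,-6,3.4,12,-1],[0,0,0,-6,3.4,12,-1],[0,0,0,0,0,12,-1],[0,0,0,0,0,12,-1],[0,0,0,0,0,0,-1]]'; python3 -m inch '[[3.6,6.5,0,0,0,0,-1],[3.6,6.5,0,0,0,0,-1],[3.6,6.5,0,0,0,0,-1],[3.5,6.4,0,0,0,0,-1],[0,0,-7.6,8,20,0,-1],[0,0,-7.7,8,25,0,-1],[0,0,-7.7,8,25,0,-1],[0,0,-7.6,8,25,0,-1],[0,0,-7.7,8,25,0,-1],[0,0,-7.7,8,25,0,-1]]';  python3 -m inch '[[0,0,-7.6,8,35,0,-1],[0,0,-7.7,8,35,0,-1],[0,0,0,0,35,0,-1],[0,0,0,0,0,0,-1]]'; python3 -c "
from h import *
st(); print(state()['joints'])
c=viewer.read_camera('scene'); save(c,'s2.png',(160,80,420,300),3)"
```

```text
t: 9.95
eef_pos: [506.2, -184.0, 215.6]
tcp_rot: [3.136, -0.508, -0.505]
ft_force: [0.4, 0.1, -1.3]
opening: 0.063
t: 10.95
eef_pos: [553.8, -37.9, 213.2]
tcp_rot: [3.134, 0.012, -1.314]
ft_force: [-0.1, -0.7, -0.8]
opening: 0.061
t: 11.35
eef_pos: [569.4, 69.3, 213.1]
tcp_rot: [3.134, 0.012, -1.572]
ft_force: [-0.5, -1.0, -1.8]
opening: 0.059
t 11.35 pos [569.4  69.3 213.1] rot [ 3.134  0.012 -1.572] F [-0.5 -1.  -1.8] op 0.059
[3.30836911e-04 4.21834188e-01 1.68559417e+00 1.38602189e-02
 1.04172298e+00 1.56550270e+00]
```

View pics/s2.png

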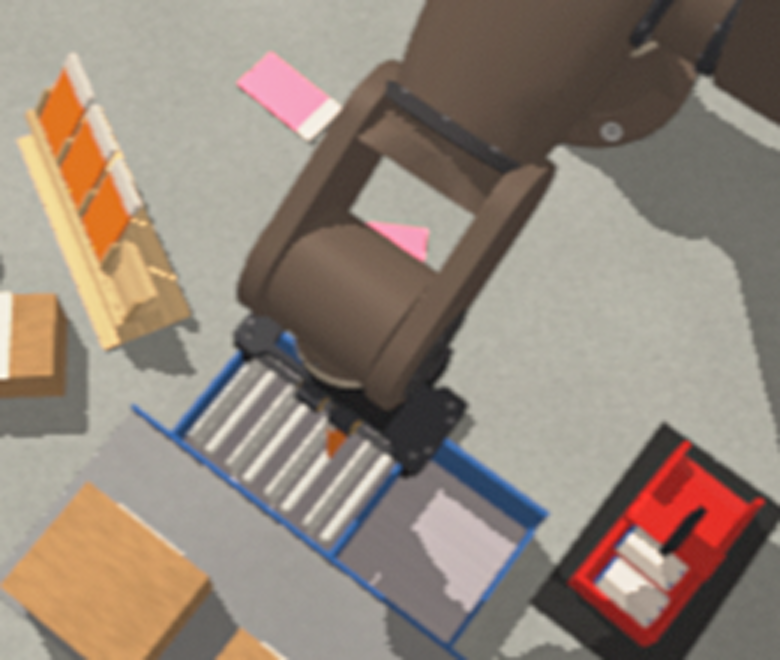

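```bash
python3 -m inch '[[0.3,-0.7,0,5,13,0,-1],[0,0,0,5,12.5,-5,-1],[0,0,0,0,0,-25,-1],[0,0,0,0,0,-25,-1],[0,0,0,0,0,-15,-1],[0,0,0,0,0,0,-1]]';python3 -c "
from h import *
c=viewer.read_camera('top');w=cloud(c);hsv=cv2.cvtColor(c['color'],cv2.COLOR_RGB2HSV)
x,y,z=w[...,0],w[...,1],w[...,2]
o=(hsv[...,0]>4)&(hsv[...,0]<20)&(hsv[...,1]>150)&(z>20)&(x>500)&(x<640)&(y>60)&(y<130);p=w[o];print(len(p),p.mean(0),p.min(0),p.max(0))
c=viewer.read_camera('scene');w=cloud(c);hsv=cv2.cvtColor(c['color'],cv2.COLOR_RGB2HSV)
x,y,z=w[...,0],w[...,1],w[...,2]
o=(hsv[...,0]>4)&(hsv[...,0]<20)&(hsv[...,1]>150)&(z>20)&(x>500)&(x<640)&(y>60)&(y<130);p=w[o];print(len(p),p.mean(0),p.min(0),p.max(0))
if len(p)>10: print(np.linalg.svd(p-p.mean(0))[2][2])
"
```

```text
t: 12.0
eef_pos: [579.2, 91.5, 141.4]
tcp_rot: [-3.14, 0.017, -1.576]
ft_force: [0.1, 0.2, -0.4]
opening: 0.063<string>:5: RuntimeWarning: Mean of empty slice.
  ret = um.true_divide(
Traceback (most recent call last):
ValueError: zero-size array to reduction operation minimum which has no identity
```

```bash
python3 -m inch '[[0,0,0,0.5,3,-10,-1],[0,0,0,0,0,-10,-1],[0,0,0,0,0,-8,-1],[0,0,0,0,0,0,-1]]'; python3 -m inch '[[0,0,0,0,0,-6,-1],[0,0,0,0,0,-5,-1],[0,0,0,0,0,-4,-1],[0,0,0,0,0,0,-1]]'
```

```text
t: 12.45
eef_pos: [580.0, 94.4, 114.7]
tcp_rot: [-3.137, 0.017, -1.575]
ft_force: [-0.3, -1.6, -1.5]
opening: 0.06
t: 12.85
eef_pos: [580.1, 94.5, 100.1]
tcp_rot: [-3.137, 0.017, -1.575]
ft_force: [0.6, -2.6, -2.0]
opening: 0.064
```

```bash
python3 -m inch '[[0,0,0,0,0,-3,-1],[0,0,0,0,0,-3,-1],[0,0,0,0,0,0,-1]]'; python3 -m inch '[[0,0,0,0,0,-3,-1],[0,0,0,0,0,0,-1]]'
```

```text
t: 13.15
eef_pos: [580.3, 94.5, 94.4]
tcp_rot: [-3.136, 0.017, -1.575]
ft_force: [0.5, -2.8, -1.9]
opening: 0.058
t: 13.35
eef_pos: [580.3, 94.5, 91.4]
tcp_rot: [-3.136, 0.017, -1.575]
ft_force: [-0.0, -3.1, -2.0]
opening: 0.063
```

```bash
python3 -m inch '[[0,0,0,0,0,-3,-1],[0,0,0,0,0,0,-1]]'; python3 -m inch '[[0,0,0,0,0,-2,-1],[0,0,0,0,0,0,-1]]';python3 -m inch '[[0,0,0,0,0,-2,-1],[0,0,0,0,0,0,-1]]'
```

```text
t: 13.55
eef_pos: [580.6, 94.5, 89.0]
tcp_rot: [-3.135, 0.017, -1.575]
ft_force: [0.8, -4.0, 3.6]
opening: 0.061
t: 13.75
eef_pos: [581.7, 94.6, 88.4]
tcp_rot: [-3.132, 0.017, -1.575]
ft_force: [2.0, -4.2, 15.3]
opening: 0.063
t: 13.95
eef_pos: [582.7, 94.5, 87.9]
tcp_rot: [-3.129, 0.017, -1.575]
ft_force: [-0.5, -4.6, 27.6]
opening: 0.061
```

```bash
python3 -m inch '[[0,0,0,0,0,2,-0.4],[0,0,0,0,0,0,-0.4],[0,0,0,0,0,0,-0.4],[0,0,0,0,0,25,-0.4],[0,0,0,0,0,40,-0.4],[0,0,0,0,0,45,-0.4],[0,0,7.6,-13,-42,0,-0.4],[0,0,7.7,-13,-42,0,-0.4],[0,0,7.6,-13,-42,0,-0.4],[0,0,7.7,-13,-42,0,-0.4]]'; python3 -m inch '[[0,0,7.7,-13,-42,0,-0.4],[0,0,7.7,-13,-42,0,-0.4],[0,0,7.6,-13,-42,0,-0.4],[0,0,7.7,-13,-42,0,-0.4],[-3.3,-5.9,0,0,0,-9,-0.4],[-3.3,-5.9,0,0,0,-9,-0.4],[-3.3,-5.9,0,0,0,-9,-0.4],[-3.3,-5.9,0,0,0,-9,-0.4],[0,0,0,0,0,0,-0.4]]'
python3 - <<'E'
from h import *
st(); print(state()['joints'])
c=viewer.read_camera('top'); save(c,'t3.png',(150,120,300,220),5)
def chk():
  for n in ['top','scene']:
    c=viewer.read_camera(n);w=cloud(c); x,y,z=w[...,0],w[...,1],w[...,2]
    o=(z>85)&(x>515)&(x<655)&(y>-75)&(y<118); p=w[o]; 
    if len(p): print(n,len(p),p.mean(0),p.min(0),p.max(0))
chk()
E
```

```text
t: 14.95
eef_pos: [527.5, -74.5, 196.4]
tcp_rot: [-3.136, 0.018, -1.035]
ft_force: [0.7, 0.2, 0.1]
opening: 0.298
t: 15.85
eef_pos: [474.0, -240.0, 158.8]
tcp_rot: [-3.138, -0.452, -0.506]
ft_force: [-0.1, 0.3, 0.4]
opening: 0.301
t 15.85 pos [ 474.  -240.   158.8] rot [-3.138 -0.452 -0.506] F [-0.1  0.3  0.4] op 0.301
[-0.62067986  0.32416737  2.1508079   0.24395177  0.22350911 -0.3417577 ]
top 89 [579.48023557  95.7017738  116.38778718] [552.308362    93.3626749   89.20884702] [608.77943011  99.21198884 128.48826794]
scene 79 [580.40821572  97.35855627 116.41417127] [549.69584789  93.14735034  86.43616805] [606.23184273  99.96295317 130.55885233]
```

View pics/t3.png

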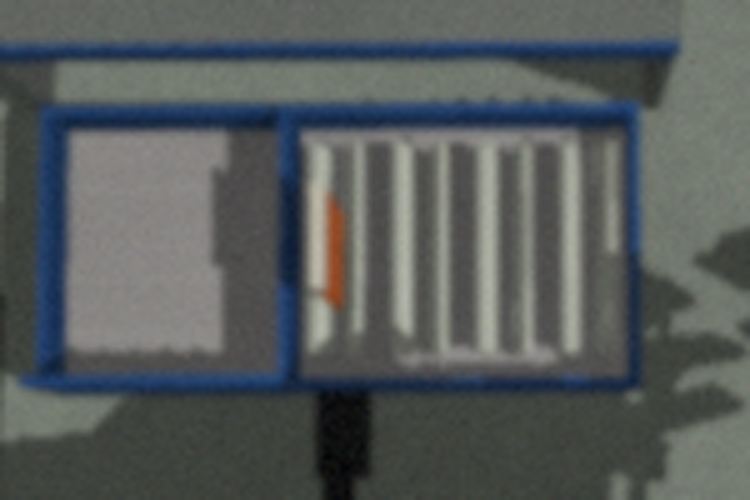

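```bash
python3 -m inch '[[0,0,0,6,-7.5,0,-0.4],[0,0,0,0,0,0,-0.4],[0,0,0,5.9,-3.3,-11.7,-0.4],[0,0,0,5.9,-3.3,-11.7,-0.4],[0,0,0,5.9,-3.3,-11.7,-0.4],[0,0,0,5.9,-3.2,-11.7,-0.4],[0,0,0,0,0,0,-0.4]]'
```

```text
t: 16.7
eef_pos: [506.2, -262.1, 111.9]
tcp_rot: [-3.138, -0.452, -0.505]
ft_force: [-0.2, -0.0, -0.7]
opening: 0.303
```

```bash
python3 -m inch '[[0,0,0,3.5,-2,-11.5,-0.4],[0,0,0,0,0,0,-0.4],[0,0,0,0,0,0,-1],[0,0,0,0,0,0,-1],[0,0,0,0,0,0,-1],[0,0,0,0,0,0,-1]]'; python3 -c "
from h import *
st(); print(state()['joints'])"
```

```text
t: 17.3
eef_pos: [511.0, -265.4, 104.1]
tcp_rot: [-3.14, -0.461, -0.504]
ft_force: [11.3, -3.1, 2.2]
opening: 0.068
t 17.3 pos [ 511.  -265.4  104.1] rot [-3.14  -0.461 -0.504] F [11.3 -3.1  2.2] op 0.068
[-0.61841196  0.47464389  2.10630271  0.46905826  0.11519785 -0.56855829]
```

```bash
python3 -m inch '[[0,0,0,-3,1.7,6,-1],[0,0,0,-6,3.4,12,-1],[0,0,0,-6,3.4,12,-1],[0,0,0,-6,3.4,12,-1],[0,0,0,-6,3.4,12,-1],[0,0,0,-6,3.4,12,-1],[0,0,0,-6,3.4,12,-1],[0,0,0,0,0,16,-1],[0,0,0,0,0,16,-1],[0,0,0,0,0,0,-1]]'; python3 -m inch '[[3.2,5.8,0,0,0,0,-1],[3.2,5.8,0,0,0,0,-1],[3.2,5.8,0,0,0,0,-1],[3.2,5.7,0,0,0,0,-1],[0,0,-7.6,13.5,36,0,-1],[0,0,-7.7,13.5,36,0,-1],[0,0,-7.7,13.5,36,0,-1],[0,0,-7.6,13.5,36,0,-1],[0,0,-7.7,13.5,36,0,-1],[0,0,-7.7,13.5,36,0,-1]]';  python3 -m inch '[[0,0,-7.6,13.5,36,0,-1],[0,0,-7.7,13.5,36,0,-1],[0,0,0,0,0,0,-1]]'
```

```text
t: 18.3
eef_pos: [470.8, -242.2, 214.5]
tcp_rot: [-3.139, -0.458, -0.504]
ft_force: [0.1, 1.1, -0.4]
opening: 0.063
t: 19.3
eef_pos: [551.5, -24.2, 211.5]
tcp_rot: [-3.139, 0.007, -1.313]
ft_force: [0.5, -0.9, -0.2]
opening: 0.058
t: 19.6
eef_pos: [579.0, 49.7, 211.3]
tcp_rot: [-3.139, 0.007, -1.577]
ft_force: [-0.2, -1.2, -0.4]
opening: 0.06
```

```bash
python3 -m inch '[[0,0,0,1,-2.7,0,-1],[0,0,0,0,0,-35,-1],[0,0,0,0,0,-35,-1],[0,0,0,0,0,-20,-1],[0,0,0,0,0,-10,-1],[0,0,0,0,0,-6,-1],[0,0,0,0,0,0,-1]]'
```

```text
t: 20.3
eef_pos: [579.4, 43.0, 106.3]
tcp_rot: [-3.138, 0.007, -1.575]
ft_force: [1.0, 4.9, -3.0]
opening: 0.062
```

```bash
python3 -m inch '[[0,0,0,0,3.5,0,-1],[0,0,0,0,0,0,-1],[0,0,0,0,0,0,-1]]';python3 -m inch '[[0,0,0,0,0,-6,-1],[0,0,0,0,0,-6,-1],[0,0,0,0,0,0,-1]]'
```

```text
t: 20.6
eef_pos: [579.5, 46.6, 106.8]
tcp_rot: [-3.137, 0.006, -1.574]
ft_force: [-0.0, -0.4, -0.7]
opening: 0.061
t: 20.9
eef_pos: [578.9, 46.9, 93.4]
tcp_rot: [-3.14, 0.006, -1.575]
ft_force: [0.4, -1.1, -0.8]
opening: 0.061
```

```bash
python3 -m inch '[[0,0,0,0,0,-4,-1],[0,0,0,0,0,0,-1]]';python3 -m inch '[[0,0,0,0,0,-3,-1],[0,0,0,0,0,0,-1]]';python3 -m inch '[[0,0,0,0,0,-2,-1],[0,0,0,0,0,0,-1]]';python3 -m inch '[[0,0,0,0,0,-2,-1],[0,0,0,0,0,0,-1]]'
```

```text
t: 21.1
eef_pos: [579.2, 46.9, 89.9]
tcp_rot: [-3.139, 0.006, -1.575]
ft_force: [-1.2, 0.2, -0.1]
opening: 0.059
t: 21.3
eef_pos: [579.3, 46.9, 87.1]
tcp_rot: [-3.138, 0.006, -1.574]
ft_force: [0.1, 1.1, -1.1]
opening: 0.062
t: 21.5
eef_pos: [579.4, 46.9, 85.3]
tcp_rot: [-3.138, 0.006, -1.575]
ft_force: [0.2, -0.4, -0.4]
opening: 0.06
t: 21.7
eef_pos: [579.3, 46.9, 83.2]
tcp_rot: [-3.138, 0.006, -1.575]
ft_force: [-0.4, 1.2, -1.3]
opening: 0.061
```

```bash
python3 -m inch '[[0,0,0,0,0,-3,-1],[0,0,0,0,0,0,-1]]';python3 -m inch '[[0,0,0,0,0,-2,-1],[0,0,0,0,0,0,-1]]'
```

```text
t: 21.9
eef_pos: [580.6, 46.9, 81.8]
tcp_rot: [-3.134, 0.006, -1.575]
ft_force: [1.0, 0.8, 10.5]
opening: 0.062
t: 22.1
eef_pos: [581.8, 46.9, 81.5]
tcp_rot: [-3.131, 0.006, -1.574]
ft_force: [-0.6, -0.0, 26.4]
opening: 0.063
```

```bash
python3 -m inch '[[0,0,0,0,0,2,-0.4],[0,0,0,0,0,0,-0.4],[0,0,0,0,0,0,-0.4],[0,0,0,0,0,25,-0.4],[0,0,0,0,0,45,-0.4],[0,0,0,0,0,45,-0.4],[0,0,7.6,-15,-42,0,-0.4],[0,0,7.7,-15,-42,0,-0.4],[0,0,7.6,-15,-42,0,-0.4],[0,0,7.7,-15,-42,0,-0.4]]'; python3 -m inch '[[0,0,7.7,-16,-45,0,-0.4],[0,0,7.7,-16,-45,0,-0.4],[0,0,7.6,-16,-45,0,-0.4],[0,0,7.7,-16,-45,0,-0.4],[-3.3,-5.9,0,0,0,-8,-0.4],[-3.3,-5.9,0,0,0,-8,-0.4],[-3.3,-5.9,0,0,0,-8,-0.4],[-3.3,-5.9,0,0,0,-8,-0.4],[0,0,0,0,0,0,-0.4]]'
python3 - <<'E'
from h import *
st(); print(state()['joints'])
c=viewer.read_camera('top');w=cloud(c); x,y,z=w[...,0],w[...,1],w[...,2]
for a in [(20,70),(70,118)]:
    o=(z>85)&(x>515)&(x<655)&(y>a[0])&(y<a[1]); p=w[o]; print(len(p),p.mean(0),p.min(0),p.max(0))
E
```

```text
t: 23.1
eef_pos: [518.5, -122.4, 195.2]
tcp_rot: [-3.138, 0.006, -1.035]
ft_force: [0.6, -0.4, -0.5]
opening: 0.301
t: 24.0
eef_pos: [455.9, -297.1, 163.3]
tcp_rot: [-3.13, -0.442, -0.509]
ft_force: [-0.5, -0.5, 0.5]
opening: 0.3
t 24.0 pos [ 455.9 -297.1  163.3] rot [-3.13  -0.442 -0.509] F [-0.5 -0.5  0.5] op 0.3
[-0.75795796  0.33301658  2.10906578  0.41237939  0.2959512  -0.62287057]
68 [581.70975458  48.3816546  121.96589909] [555.1604949   45.55860674  90.51975531] [611.05762985  51.69831087 129.69184771]
86 [581.84029777  95.76426807 116.53097824] [554.35553719  93.44601977  90.36670063] [611.10600924  98.9494665  130.19519528]
```

```bash
python3 -m inch '[[-0.5,-0.9,0,-6,-9,0,-0.4],[0,0,0,0,0,0,-0.4],[0,0,0,5.9,-3.3,-11.7,-0.4],[0,0,0,5.9,-3.3,-11.7,-0.4],[0,0,0,5.9,-3.3,-11.7,-0.4],[0,0,0,5.9,-3.2,-11.7,-0.4],[0,0,0,0,0,0,-0.4]]'
```

```text
t: 24.75
eef_pos: [476.4, -320.3, 117.1]
tcp_rot: [-3.129, -0.46, -0.507]
ft_force: [0.1, 0.2, 0.8]
opening: 0.298
```

```bash
python3 -m inch '[[0,0,0,-2,0.5,-3,-0.4],[0,0,0,3,-1.5,-10,-0.4],[0,0,0,0,0,0,-0.4],[0,0,0,0,0,0,-1],[0,0,0,0,0,0,-1],[0,0,0,0,0,0,-1],[0,0,0,0,0,0,-1]]'; python3 -c "
from h import *
st(); print(state()['joints'])"
```

```text
t: 25.45
eef_pos: [477.4, -322.4, 106.3]
tcp_rot: [-3.132, -0.466, -0.507]
ft_force: [9.4, -2.1, 4.0]
opening: 0.069
t 25.45 pos [ 477.4 -322.4  106.3] rot [-3.132 -0.466 -0.507] F [ 9.4 -2.1  4. ] op 0.069
[-0.76819931  0.47141675  2.10532059  0.83041997  0.1697684  -1.0576691 ]
```

```bash
python3 -m inch '[[0,0,0,-3,1.7,6,-1],[0,0,0,-6,3.4,12,-1],[0,0,0,-6,3.4,12,-1],[0,0,0,-6,3.4,12,-1],[0,0,0,-6,3.4,12,-1],[0,0,0,-6,3.4,12,-1],[0,0,0,-6,3.4,12,-1],[0,0,0,0,0,16,-1],[0,0,0,0,0,16,-1],[0,0,0,0,0,0,-1]]'; python3 -m inch '[[3.2,5.85,0,0,0,0,-1],[3.2,5.85,0,0,0,0,-1],[3.2,5.8,0,0,0,0,-1],[3.2,5.8,0,0,0,0,-1],[0,0,-7.6,17.5,37,0,-1],[0,0,-7.7,17.5,37,0,-1],[0,0,-7.7,17.5,37,0,-1],[0,0,-7.6,17.5,37,0,-1],[0,0,-7.7,17.5,37,0,-1],[0,0,-7.7,17.5,37,0,-1]]';  python3 -m inch '[[0,0,-7.6,17.5,37,0,-1],[0,0,-7.5,17.5,37,0,-1],[0,0,0,0,0,0,-1],[0,0,0,0,0,0,-1]]'
```

```text
t: 26.45
eef_pos: [437.6, -299.8, 217.0]
tcp_rot: [-3.132, -0.465, -0.507]
ft_force: [0.1, -0.7, -0.5]
opening: 0.063
t: 27.45
eef_pos: [542.6, -75.5, 214.1]
tcp_rot: [-3.134, 0.003, -1.315]
ft_force: [0.8, 0.2, -1.0]
opening: 0.064
t: 27.85
eef_pos: [577.0, -2.6, 213.9]
tcp_rot: [-3.135, 0.002, -1.569]
ft_force: [0.0, 0.8, -0.8]
opening: 0.064
```

```bash
python3 -m inch '[[0,0,0,2.5,1.3,0,-1],[0,0,0,0,0,-35,-1],[0,0,0,0,0,-35,-1],[0,0,0,0,0,-20,-1],[0,0,0,0,0,-10,-1],[0,0,0,0,0,0,-1],[0,0,0,0,0,0,-1]]'
```

```text
t: 28.55
eef_pos: [580.3, -2.6, 115.9]
tcp_rot: [-3.132, 0.002, -1.574]
ft_force: [-0.0, 0.6, -0.5]
opening: 0.062
```

```bash
python3 -m inch '[[0,0,0,0,1.2,0,-1],[0,0,0,0,0,-8,-1],[0,0,0,0,0,-8,-1],[0,0,0,0,0,-6,-1],[0,0,0,0,0,0,-1]]';python3 -m inch '[[0,0,0,0,0,-4,-1],[0,0,0,0,0,0,-1]]';python3 -m inch '[[0,0,0,0,0,-4,-1],[0,0,0,0,0,0,-1]]'
```

```text
t: 29.05
eef_pos: [579.3, -0.7, 92.0]
tcp_rot: [-3.135, 0.002, -1.573]
ft_force: [-0.2, 0.2, -0.4]
opening: 0.063
t: 29.25
eef_pos: [579.7, -0.8, 88.6]
tcp_rot: [-3.134, 0.002, -1.573]
ft_force: [-0.2, -0.6, 0.5]
opening: 0.064
t: 29.45
eef_pos: [580.1, -0.9, 85.2]
tcp_rot: [-3.133, 0.002, -1.573]
ft_force: [0.6, 0.1, 1.2]
opening: 0.062
```

```bash
python3 -m inch '[[0,0,0,0,0,-2,-1],[0,0,0,0,0,0,-1]]';python3 -m inch '[[0,0,0,0,0,-2,-1],[0,0,0,0,0,0,-1]]'
```

```text
t: 29.65
eef_pos: [581.3, -0.9, 85.0]
tcp_rot: [-3.129, 0.001, -1.573]
ft_force: [-0.4, 0.8, 17.8]
opening: 0.058
t: 29.85
eef_pos: [582.4, -0.9, 84.5]
tcp_rot: [-3.126, 0.001, -1.573]
ft_force: [-0.8, 1.8, 31.1]
opening: 0.061
```

```bash
python3 -m inch '[[0,0,0,0,0,2,-0.4],[0,0,0,0,0,0,-0.4],[0,0,0,0,0,0,-0.4],[0,0,0,0,0,25,-0.4],[0,0,0,0,0,45,-0.4],[0,0,0,0,0,45,-0.4],[0,0,7.6,-18.5,-41,0,-0.4],[0,0,7.7,-18.5,-41,0,-0.4],[0,0,7.6,-18.5,-41,0,-0.4],[0,0,7.7,-18.5,-41,0,-0.4]]'; python3 -m inch '[[0,0,7.7,-18.5,-41,0,-0.4],[0,0,7.7,-18.5,-41,0,-0.4],[0,0,7.6,-18.5,-41,0,-0.4],[0,0,7.7,-18.5,-41,0,-0.4],[0,0,0,-18.5,-41,0,-0.4],[-3.4,-6.1,0,0,0,-8,-0.4],[-3.4,-6.1,0,0,0,-8,-0.4],[-3.4,-6.1,0,0,0,-8,-0.4],[-3.4,-6.1,0,0,0,-8,-0.4],[0,0,0,0,0,0,-0.4]]'
python3 - <<'E'
from h import *
st(); print(state()['joints'])
c=viewer.read_camera('top');w=cloud(c); x,y,z=w[...,0],w[...,1],w[...,2]
for a in [(-25,20),(20,70),(70,118)]:
    o=(z>85)&(x>515)&(x<655)&(y>a[0])&(y<a[1]); p=w[o]; print(len(p),p.mean(0),p.min(0),p.max(0))
E
```

```text
t: 30.85
eef_pos: [504.8, -166.0, 197.7]
tcp_rot: [-3.134, 0.002, -1.033]
ft_force: [0.8, -0.8, -0.3]
opening: 0.3
t: 31.85
eef_pos: [415.3, -366.5, 168.0]
tcp_rot: [-3.121, -0.439, -0.502]
ft_force: [0.3, 1.5, 0.3]
opening: 0.302
t 31.85 pos [ 415.3 -366.5  168. ] rot [-3.121 -0.439 -0.502] F [0.3 1.5 0.3] op 0.302
[-0.94142069  0.34250537  2.07029187  0.55249006  0.38875898 -0.92252163]
66 [5.81880923e+02 4.54260683e-01 1.24182522e+02] [555.93638659  -2.41885802  99.5866088 ] [609.90704582   3.84859168 131.03317598]
68 [584.08358957  48.22889592 124.16295176] [557.07706335  45.25259604  93.84906408] [613.81555952  51.52994613 128.14673052]
85 [583.53857533  95.70203825 116.41051661] [556.81257588  93.25636111  90.30790637] [611.22756036  99.05721548 128.30316756]
```

```bash
python3 -m inch '[[-0.5,-0.9,0,0,3.5,0,-0.4],[0,0,0,0,0,0,-0.4],[0,0,0,5.9,-3.3,-11.7,-0.4],[0,0,0,5.9,-3.3,-11.7,-0.4],[0,0,0,5.9,-3.3,-11.7,-0.4],[0,0,0,5.9,-3.2,-11.7,-0.4],[0,0,0,0,0,0,-0.4]]'
```

```text
t: 32.6
eef_pos: [441.0, -377.4, 121.6]
tcp_rot: [-3.122, -0.456, -0.5]
ft_force: [-0.5, -0.3, -0.2]
opening: 0.303
```

```bash
python3 -m inch '[[0,0,0,1,0.5,-5,-0.4],[0,0,0,4,-2.5,-11,-0.4],[0,0,0,0,0,0,-0.4],[0,0,0,0,0,0,-1],[0,0,0,0,0,0,-1],[0,0,0,0,0,0,-1],[0,0,0,0,0,0,-1]]'; python3 -c "
from h import *
st(); print(state()['joints'])"
```

```text
t: 33.3
eef_pos: [445.9, -380.1, 107.7]
tcp_rot: [-3.125, -0.461, -0.5]
ft_force: [8.7, -0.4, 2.8]
opening: 0.066
t 33.3 pos [ 445.9 -380.1  107.7] rot [-3.125 -0.461 -0.5  ] F [ 8.7 -0.4  2.8] op 0.066
[-0.90889919  0.48190627  2.06972044  0.86212864  0.25606772 -1.21691204]
```

```bash
python3 -m inch '[[0,0,0,-3,1.7,6,-1],[0,0,0,-6,3.4,12,-1],[0,0,0,-6,3.4,12,-1],[0,0,0,-6,3.4,12,-1],[0,0,0,-6,3.4,12,-1],[0,0,0,-6,3.4,12,-1],[0,0,0,-6,3.4,12,-1],[0,0,0,0,0,16,-1],[0,0,0,0,0,16,-1],[0,0,0,0,0,0,-1]]'; python3 -m inch '[[3.2,5.8,0,0,0,0,-1],[3.2,5.8,0,0,0,0,-1],[3.2,5.7,0,0,0,0,-1],[3.2,5.7,0,0,0,0,-1],[0,0,-7.7,22,38.5,0,-1],[0,0,-7.7,22,38.5,0,-1],[0,0,-7.7,22,38.5,0,-1],[0,0,-7.7,22,38.5,0,-1],[0,0,-7.7,22,38.5,0,-1],[0,0,-7.7,22,38.5,0,-1]]';  python3 -m inch '[[0,0,-7.6,22,38.5,0,-1],[0,0,-7.6,22,38.5,0,-1],[0,0,0,0,0,0,-1],[0,0,0,0,0,0,-1]]'
```

```text
t: 34.3
eef_pos: [406.4, -357.6, 218.5]
tcp_rot: [-3.125, -0.461, -0.499]
ft_force: [-0.3, 0.2, -1.1]
opening: 0.062
t: 35.3
eef_pos: [538.6, -124.3, 215.7]
tcp_rot: [-3.12, 0.002, -1.312]
ft_force: [1.1, -0.5, -0.7]
opening: 0.059
t: 35.7
eef_pos: [581.9, -48.3, 215.4]
tcp_rot: [-3.122, 0.002, -1.568]
ft_force: [0.5, -0.4, -1.4]
opening: 0.061
```

```bash
python3 -m inch '[[0,0,0,0.5,0,0,-1],[0,0,0,0,0,-35,-1],[0,0,0,0,0,-35,-1],[0,0,0,0,0,-20,-1],[0,0,0,0,0,-10,-1],[0,0,0,0,0,0,-1],[0,0,0,0,0,0,-1]]'
```

```text
t: 36.4
eef_pos: [582.9, -49.9, 117.4]
tcp_rot: [-3.119, 0.001, -1.572]
ft_force: [0.3, -0.5, -0.9]
opening: 0.061
```

```bash
python3 -m inch '[[-0.9,0,0,0,0.5,0,-1],[0,0,0,0,0,-8,-1],[0,0,0,0,0,-8,-1],[0,0,0,0,0,-6,-1],[0,0,0,0,0,0,-1]]';python3 -m inch '[[0,0,0,0,0,-4,-1],[0,0,0,0,0,0,-1]]';python3 -m inch '[[0,0,0,0,0,-3,-1],[0,0,0,0,0,0,-1]]'
```

```text
t: 36.9
eef_pos: [582.1, -48.7, 93.5]
tcp_rot: [-3.122, -0.014, -1.572]
ft_force: [-0.5, -1.0, -0.9]
opening: 0.062
t: 37.1
eef_pos: [582.5, -48.8, 90.2]
tcp_rot: [-3.121, -0.015, -1.572]
ft_force: [-0.1, 0.1, -0.7]
opening: 0.063
t: 37.3
eef_pos: [582.5, -48.8, 87.4]
tcp_rot: [-3.12, -0.015, -1.572]
ft_force: [-0.4, -0.1, -0.1]
opening: 0.059
```

```bash
python3 -m inch '[[0,0,0,0,0,-2,-1],[0,0,0,0,0,0,-1]]';python3 -m inch '[[0,0,0,0,0,-2,-1],[0,0,0,0,0,0,-1]]'
```

```text
t: 37.5
eef_pos: [583.1, -48.9, 86.4]
tcp_rot: [-3.118, -0.015, -1.572]
ft_force: [-0.3, 0.3, 6.6]
opening: 0.061
t: 37.7
eef_pos: [584.4, -48.9, 86.1]
tcp_rot: [-3.115, -0.015, -1.572]
ft_force: [-0.9, 2.2, 21.1]
opening: 0.062
```

Contact made. I release, lift, and swing back away from the tray for a look.

```bash
python3 -m inch '[[0,0,0,0,0,2,-0.4],[0,0,0,0,0,0,-0.4],[0,0,0,0,0,0,-0.4],[0,0,0,0,0,25,-0.4],[0,0,0,0,0,45,-0.4],[0,0,0,0,0,50,-0.4],[0,0,0,-30,0,30,0],[0,0,0,-40,0,0,0],[0,0,0,-40,0,0,0],[0,0,0,0,0,0,0]]'
cat > m2.py <<'E'
from h import *
import sys
st()
for n in ['top','scene']:
    c=viewer.read_camera(n);w=cloud(c); x,y,z=w[...,0],w[...,1],w[...,2]; hsv=cv2.cvtColor(c['color'],cv2.COLOR_RGB2HSV)
    if len(sys.argv)>1 and n=='scene': save(c,sys.argv[1],(190,170,440,370),3)
    print(n)
    for a in [(-70,-25),(-25,20),(20,70),(70,115)]:
        o=(z>85)&(z<140)&(x>515)&(x<655)&(y>a[0])&(y<a[1]); p=w[o]
        if len(p): print(len(p),p.mean(0).round(1),p.min(0).round(1),p.max(0).round(1))
    m=(z>90)&(z<115)&(x>280)&(x<600)&(y>280)&(y<500); p=w[m][:,:2].astype(np.float32); print(' fin',m.sum(),cv2.minAreaRect(p) if m.sum()>5 else '',np.nanmedian(z[m]))
    red=((hsv[...,0]<6)|(hsv[...,0]>172))&(hsv[...,1]>150)&(x>250)&(y>280)&(x<640)&(z>30)&(z<55); print(' rim',cv2.minAreaRect(w[red][:,:2].astype(np.float32)))
    for r in regions_of('mat',n)[:1]: print(' mat',r['score'],cv2.minAreaRect(w[r['pixels']&(z<12)][:,:2].astype(np.float32)))
    for r in regions_of('fitting0',n): 
        p=w[r['pixels']]; print(' fit',round(r['score'],2),np.nanmedian(p,0).round())
E
python3 m2.py s4.png
```

```text
t: 38.7
eef_pos: [468.6, -48.3, 235.7]
tcp_rot: [-3.122, -0.014, -1.572]
ft_force: [0.7, -0.3, -0.2]
opening: 0.497
t 38.7 pos [468.6 -48.3 235.7] rot [-3.122 -0.014 -1.572] F [ 0.7 -0.3 -0.2] op 0.497
top
63 [585.7 -47.4 122.8] [558.6 -50.3 108.7] [612.4 -44.8 130.2]
44 [5.943e+02 3.000e-01 1.249e+02] [575.2  -2.4 120. ] [612.8   3.1 128.6]
66 [584.9  48.2 124.8] [558.6  45.3 108.2] [613.2  52.1 128.4]
89 [584.9  95.7 116.2] [557.7  93.4  90.1] [613.8  99.4 129.2]
 fin 100 ((440.5447082519531, 362.4734191894531), (11.323188781738281, 48.88096618652344), 85.91419982910156) 104.22686384094175
 rim ((441.0395202636719, 363.383056640625), (95.549072265625, 179.31834411621094), 86.39717102050781)
 mat 0.84 ((447.681640625, 377.65045166015625), (155.15447998046875, 242.00643920898438), 88.09066009521484)
 fit 0.67 [469. 351.  40.]
 fit 0.54 [500. 357.  40.]
scene
101 [585.2 -47.2 113.4] [556.1 -52.   86. ] [612.1 -45.  128.9]
96 [583.9   1.6 114.1] [554.6  -3.5  85.3] [610.8   4.1 128.5]
90 [585.5  49.4 114.9] [556.6  44.7  85.5] [612.6  52.2 127.9]
78 [585.7  97.5 115.2] [556.8  93.   85.6] [611.4  99.9 128.2]
 fin 75 ((438.98126220703125, 362.429443359375), (10.512207984924316, 48.789390563964844), 86.4326171875) 102.62569647278269
 rim ((438.01165771484375, 362.5854797363281), (92.66718292236328, 182.50889587402344), 85.95753479003906)
 mat 0.94 ((442.1045227050781, 376.6357727050781), (153.8418426513672, 245.75889587402344), 88.41163635253906)
 fit 0.79 [465. 357.  38.]
```

View pics/s4.png

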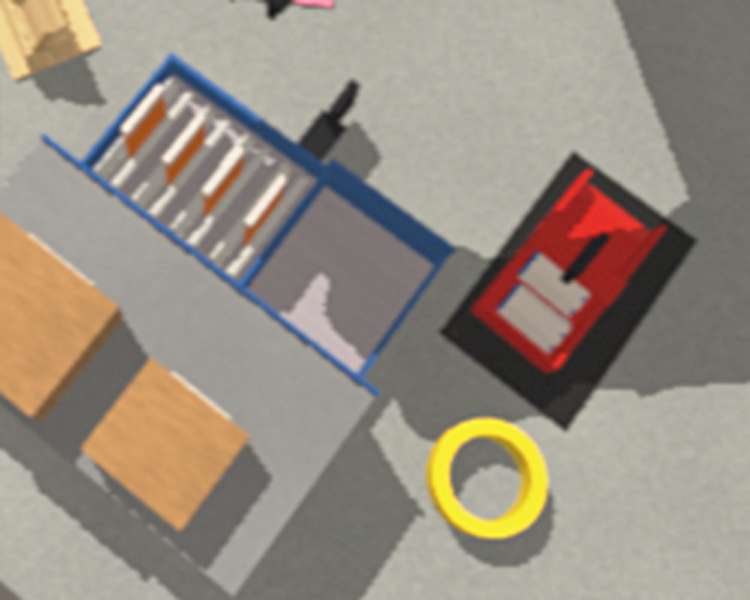

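```bash
python3 -m inch '[[0,0,0,-2.5,30,0,0],[0,0,0,-2.5,45,0,0],[0,0,-1,-2.5,48,0,0],[0,0,-1,-2.5,48,0,0],[0,0,-1,-2.5,48,0,0],[0,0,-1,-2.5,48,0,0],[0,0,0,-2.5,48,0,0],[0,0,0,-2.5,48,0,0],[0,0,0,-2.5,48,0,0],[0,0,0,0,0,0,0]]'; python3 -m inch '[[0,0,0,0,0,-30,0],[0,0,0,0,0,-40,0],[0,0,0,0,0,-20,0],[0,0,0,0,0,0,0]]';python3 m2.py | sed -n '/fin/p;/^top/p;/^scene/p;/^t /p'
```

```text
t: 40.0
eef_pos: [449.6, 367.1, 234.5]
tcp_rot: [-3.121, -0.014, -1.637]
ft_force: [-0.6, -1.5, -0.1]
opening: 0.499
t: 40.4
eef_pos: [449.3, 361.3, 142.6]
tcp_rot: [-3.125, -0.018, -1.642]
ft_force: [-0.0, -0.5, -0.0]
opening: 0.502
t 40.4 pos [449.3 361.3 142.6] rot [-3.125 -0.018 -1.642] F [-0.  -0.5 -0. ] op 0.502
top
 fin 0  nan
scene
 fin 58 ((439.7731018066406, 362.48956298828125), (10.536782264709473, 46.72053909301758), 85.8563003540039) 102.0872310482954
  return np.nanmean(a, axis, out=out, keepdims=keepdims)
```

```bash
python3 -m inch '[[0,0,0,-1,0.5,-25,0],[0,0,0,0,0,-25,0],[0,0,0,0,0,-16,0],[0,0,0,0,0,-9,0],[0,0,0,0,0,0,0],[0,0,0,0,0,0,-1],[0,0,0,0,0,0,-1],[0,0,0,0,0,0,-1],[0,0,0,0,0,0,-1],[0,0,0,0,0,0,-1]]'; python3 -m inch '[[0,0,0,0,0,0,-1],[0,0,0,0,0,10,-1],[0,0,0,0,0,20,-1],[0,0,0,0,0,30,-1],[0,0,0,0,0,20,-1],[0,0,0,0,0,0,-1]]'; python3 -c "
from h import *
st(); print(state()['joints'])
c=viewer.read_camera('scene'); save(c,'s5.png',(240,150,460,330),3)"
```

```text
t: 41.7
eef_pos: [449.2, 362.7, 70.9]
tcp_rot: [-3.12, -0.014, -1.642]
ft_force: [-0.2, -2.0, 1.0]
opening: 0.137
t: 42.3
eef_pos: [450.0, 363.4, 153.5]
tcp_rot: [-3.116, -0.012, -1.642]
ft_force: [0.0, 0.8, -3.3]
opening: 0.102
t 42.3 pos [450.  363.4 153.5] rot [-3.116 -0.012 -1.642] F [ 0.   0.8 -3.3] op 0.102
[ 0.5767477   0.49058046  1.75043999 -0.0316885   0.88780796  2.23802239]
```

View pics/s5.png

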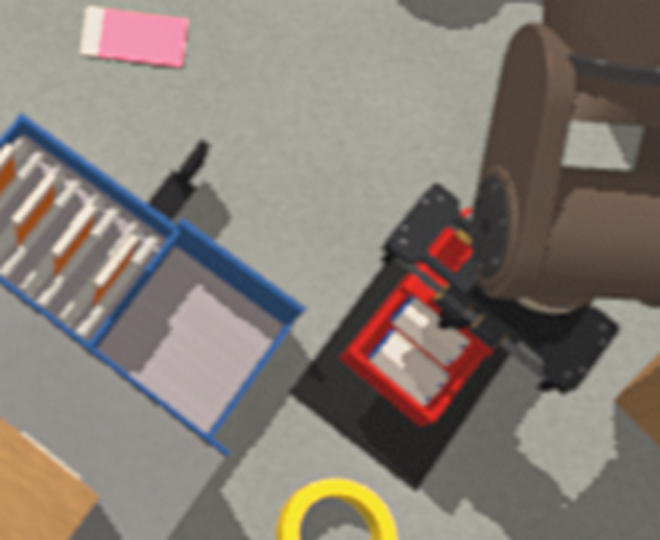

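```bash
python3 -m inch '[[0,0,0,0,0,25,-1],[0,0,0,0,0,35,-1],[0,0,3,0,0,25,-1],[0,0,6,5,-3,12,-1],[0,0,7.5,10,-6,0,-1],[0,0,7.5,10,-6,0,-1],[0,0,7.5,10,-6,0,-1],[0,0,7.5,10,-6,0,-1],[0,0,7.5,10,-6,0,-1],[0,0,7.5,10,-6,0,-1]]'; python3 -m inch '[[0,0,7.5,10,-6,0,-1],[0,0,7.5,10,-6,0,-1],[0,0,7.5,10,-6,0,-1],[0,0,7.5,10,-6,0,-1],[0,0,7.5,10,-6,0,-1],[0,0,6,10,-3,0,-1],[0,0,4,8,0,0,-1],[0,0,0,4,0,0,-1],[0,0,0,0,0,0,-1]]'; python3 -c "
from h import *
st(); print(state()['joints'])
c=viewer.read_camera('scene'); save(c,'s6.png',(190,150,460,370),2.7)"
```

```text
t: 43.35
eef_pos: [514.1, 323.2, 245.8]
tcp_rot: [-3.123, -0.014, -0.694]
ft_force: [0.1, 0.4, -2.4]
opening: 0.102
t: 44.25
eef_pos: [586.1, 290.5, 246.2]
tcp_rot: [-3.121, -0.013, 0.127]
ft_force: [-0.2, 0.3, -4.3]
opening: 0.099
t 44.25 pos [586.1 290.5 246.2] rot [-3.121 -0.013  0.127] F [-0.2  0.3 -4.3] op 0.099
[0.35191498 0.49895525 1.45598375 0.01916007 1.16958784 0.21700157]
```

View pics/s6.png

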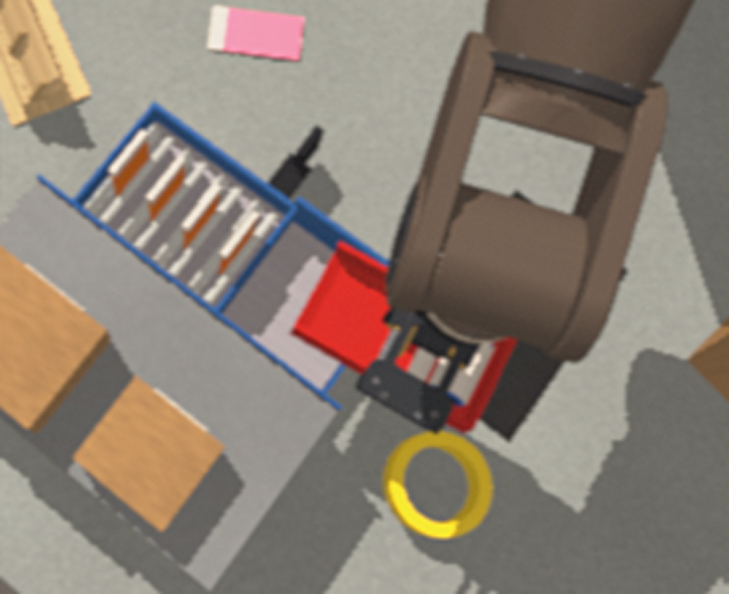

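```bash
python3 -m inch '[[0,0,-3.7,0,0,-12,-1],[0,0,-3.6,0,0,-12,-1],[0,0,0,0,0,-12,-1],[4,0,0,0,-4,0,-1],[5,0,0,0,-5,0,-1],[6,0,0,0,-6,0,-1],[0,0,0,0,0,0,-1]]'; python3 -c "
from h import *
st(); print(state()['joints'])"
```

```text
t: 45.0
eef_pos: [585.9, 273.8, 210.9]
tcp_rot: [-2.857, -0.014, -0.003]
ft_force: [-0.5, -0.2, -3.6]
opening: 0.105
t 45.0 pos [585.9 273.8 210.9] rot [-2.857 -0.014 -0.003] F [-0.5 -0.2 -3.6] op 0.105
[0.21948988 0.49061139 1.60288772 0.32917129 0.99557356 0.04759806]
```

```bash
python3 -m inch '[[7.5,0,0,0,-11,0,-1],[7.5,0,0,0,-13,0,-1],[7.5,0,0,0,-13,0,-1],[7.5,0,0,0,-13,0,-1],[7.5,0,0,0,-14,0,-1],[7.5,0,0,0,-14,0,-1],[7.5,0,0,0,-13,0,-1],[0,0,0,0,0,0,-1],[0,0,0,0,0,0,-1]]'; python3 -c "
from h import *
st(); print(state()['joints'])
c=viewer.read_camera('scene'); save(c,'s7.png',(190,150,460,370),2.7)"
```

```text
t: 45.9
eef_pos: [586.1, 184.8, 210.7]
tcp_rot: [-1.945, -0.006, -0.012]
ft_force: [-0.3, 0.5, -2.0]
opening: 0.099
t 45.9 pos [586.1 184.8 210.7] rot [-1.945 -0.006 -0.012] F [-0.3  0.5 -2. ] op 0.099
[-0.22903895  0.66333979  1.80807071  1.17212722  1.40667586 -0.91470179]
```

View pics/s7.png

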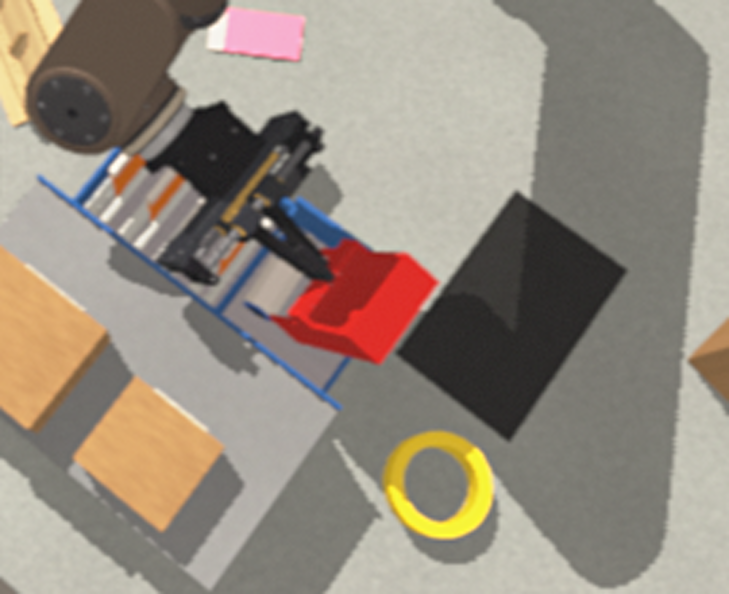

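```bash
python3 -m inch '[[0,0,0,0,0,0,-1],[0,0,0,0,0,0,-1],[0,0,0,0,10,15,-1],[-7.5,0,0,0,14,15,-1],[-7.5,0,0,0,14,10,-1],[-7.5,0,0,0,14,0,-1],[-7.5,0,0,0,13,0,-1],[-7.5,0,0,0,13,0,-1],[-7.5,0,0,0,13,0,-1],[-7.5,0,0,0,10,0,-1]]'; python3 -m inch '[[-7.5,0,0,0,8,0,-1],[-7.5,0,0,0,5,0,-1],[0,0,0,0,0,0,-1],[0,0,0,0,0,0,-1]]'; python3 -c "
from h import *
st(); print(state()['joints'])
c=viewer.read_camera('top'); save(c,'t8.png',(60,110,310,280),3)
w=cloud(c)
for r in regions_of('fitting0','top'): 
        p=w[r['pixels']]; print(' fit',round(r['score'],2),np.nanmedian(p,0).round(),np.round(np.array(r['box'])*[512,384,512,384]))
"
```

```text
t: 46.95
eef_pos: [585.9, 286.9, 253.5]
tcp_rot: [-2.863, -0.019, -0.001]
ft_force: [0.4, 0.0, -2.4]
opening: 0.104
t: 47.35
eef_pos: [585.3, 300.0, 251.8]
tcp_rot: [-3.118, -0.015, 0.005]
ft_force: [-0.1, -0.5, -1.9]
opening: 0.102
t 47.35 pos [585.3 300.  251.8] rot [-3.118 -0.015  0.005] F [-0.1 -0.5 -1.9] op 0.102
[0.36624446 0.49792552 1.44255068 0.01819792 1.17916886 0.35461509]
 fit 0.79 [591. 150.  46.] [190. 153. 206. 177.]
 fit 0.46 [583. -47. 123.] [267. 156. 268. 174.]
```

View pics/t8.png

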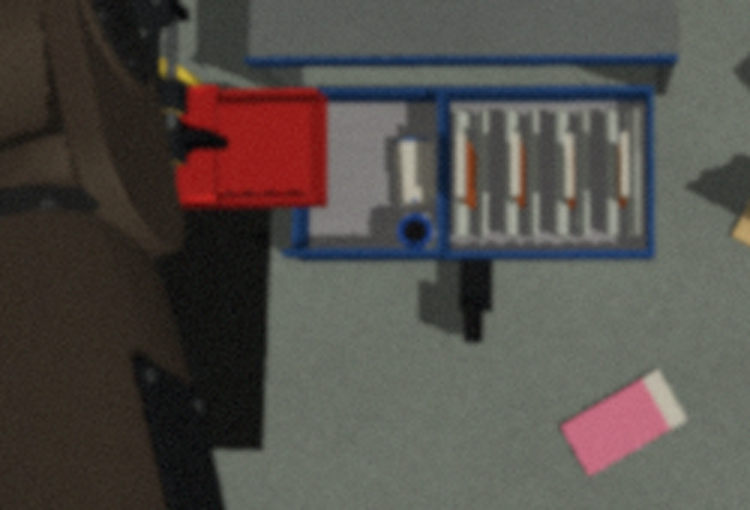

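```bash
python3 -m inch '[[0,0,-3,-5,3,0,-1],[0,0,-6,-8,5,0,-1],[0,0,-7.5,-10,6,0,-1],[0,0,-7.5,-10,6,0,-1],[0,0,-7.5,-10,6,0,-1],[0,0,-7.5,-10,6,0,-1],[0,0,-7.5,-10,6,0,-1],[0,0,-7.5,-10,6,0,-1],[0,0,-7.5,-10,6,0,-1],[0,0,-7.5,-10,6,0,-1]]'; python3 -m inch '[[0,0,-7.5,-10,6,0,-1],[0,0,-7.5,-10,6,0,-1],[0,0,-5,-10,4,0,-1],[0,0,-3,-10,4,0,-1],[0,0,0,0,0,-30,-1],[0,0,0,0,0,-40,-1],[0,0,0,0,0,-30,-1],[0,0,0,0,0,0,-1]]'; python3 -c "
from h import *
st(); print(state()['joints'])
c=viewer.read_camera('scene'); save(c,'s9.png',(240,150,460,330),3)
w=cloud(c)
for r in regions_of('mat','scene')[:1]: print(cv2.minAreaRect(w[r['pixels']&(w[...,2]<12)][:,:2].astype(np.float32)))"
```

```text
t: 48.45
eef_pos: [493.0, 353.8, 251.8]
tcp_rot: [-3.12, -0.013, -1.209]
ft_force: [0.3, -0.1, -0.9]
opening: 0.104
t: 49.25
eef_pos: [452.0, 372.7, 148.4]
tcp_rot: [-3.126, -0.017, -1.605]
ft_force: [-0.6, -0.7, -1.5]
opening: 0.105
t 49.25 pos [452.  372.7 148.4] rot [-3.126 -0.017 -1.605] F [-0.6 -0.7 -1.5] op 0.105
[ 0.5877328   0.50979009  1.72980736 -0.02997707  0.89942236  2.21142566]
```

View pics/s9.png

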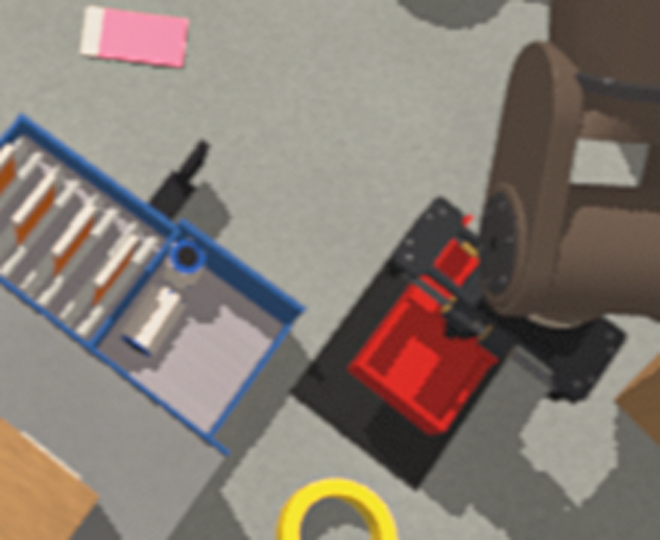

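```bash
python3 -m inch '[[0,0,0,-2,1,-25,-1],[0,0,0,0,0,-25,-1],[0,0,0,0,0,-15,-1],[0,0,0,0,0,-6,-1],[0,0,0,0,0,-4,-1],[0,0,0,0,0,0,-1]]'; python3 -m inch '[[0,0,0,0,0,-2,-1],[0,0,0,0,0,0,-1]]'
```

```text
t: 49.95
eef_pos: [451.7, 375.9, 77.6]
tcp_rot: [-3.119, -0.014, -1.603]
ft_force: [0.9, 0.5, -1.1]
opening: 0.102
t: 50.15
eef_pos: [451.3, 375.8, 75.2]
tcp_rot: [-3.119, -0.014, -1.603]
ft_force: [-0.1, 0.9, -1.5]
opening: 0.1
```

```bash
python3 -m inch '[[0,0,0,0,0,-2,-1],[0,0,0,0,0,0,-1]]'; python3 -m inch '[[0,0,0,0,0,-2,-1],[0,0,0,0,0,0,-1]]';python3 -m inch '[[0,0,0,0,0,-1,-1],[0,0,0,0,0,0,-1]]'
```

```text
t: 50.35
eef_pos: [451.1, 375.7, 72.6]
tcp_rot: [-3.12, -0.015, -1.603]
ft_force: [-0.0, -0.3, -1.9]
opening: 0.105
t: 50.55
eef_pos: [451.2, 375.7, 70.7]
tcp_rot: [-3.12, -0.015, -1.603]
ft_force: [-0.1, -0.7, -0.5]
opening: 0.105
t: 50.75
eef_pos: [451.2, 375.7, 70.6]
tcp_rot: [-3.119, -0.014, -1.603]
ft_force: [-2.3, -3.4, 11.4]
opening: 0.102
```

```bash
python3 -m inch '[[0,0,0,0,0,0,0],[0,0,0,0,0,0,0],[0,0,0,0,0,0,0],[0,0,0,0,0,25,0],[0,0,0,0,0,45,0],[0,0,0,0,0,45,0],[0,0,0.5,-1,-20,20,0],[0,0,0.5,-1,-45,0,0],[0,0,0.5,-1,-45,0,0],[0,0,0.5,-1,-45,0,0]]'; python3 -m inch '[[0,0,0,0,-45,0,0],[0,0,0,0,-45,0,0],[0,0,0,0,-38,0,0],[0,0,0,0,0,-35,0],[0,0,0,0,0,-35,0],[0,0,0,0,0,0,0],[0,0,0,0,0,0,0]]'; python3 m2.py | sed -n '/fin/p;/rim/p;/mat/p;/fit/p;/^top/p;/^t /p'
```

```text
t: 51.75
eef_pos: [446.7, 219.4, 204.7]
tcp_rot: [-3.12, -0.015, -1.567]
ft_force: [0.1, -0.2, 0.4]
opening: 0.5
t: 52.45
eef_pos: [447.2, 92.8, 135.0]
tcp_rot: [-3.121, -0.015, -1.568]
ft_force: [-0.6, 0.4, 0.4]
opening: 0.499
t 52.45 pos [447.2  92.8 135. ] rot [-3.121 -0.015 -1.568] F [-0.6  0.4  0.4] op 0.499
top
 fin 99 ((443.1365051269531, 375.85552978515625), (48.6317024230957, 10.909880638122559), 1.3573156595230103) 104.43744990542007
 rim ((443.3191223144531, 376.3449401855469), (94.19953918457031, 179.19915771484375), 87.94436645507812)
 mat 0.82 ((445.948486328125, 375.7611083984375), (149.65484619140625, 239.0927276611328), 89.11224365234375)
 fit 0.68 [532. 141.  77.]
 fit 0.54 [592. 150.  46.]
 fin 77 ((441.46575927734375, 376.0408630371094), (10.594354629516602, 48.75910949707031), 88.3260269165039) 102.13233178535734
 rim ((440.72955322265625, 376.0250244140625), (92.76118469238281, 181.55075073242188), 88.12938690185547)
 mat 0.88 ((443.6278381347656, 376.43756103515625), (152.96546936035156, 245.96119689941406), 88.35372161865234)
 fit 0.6 [590.  51.  98.]
 fit 0.59 [592. 153.  44.]
 fit 0.53 [535. 144.  73.]
```

```bash
python3 -m inch '[[0,0,0,0,-0.5,-30,0],[0,0,0,0,0,-30,0],[0,0,0,0,0,-16,0],[0,0,0,0,0,-8,0],[0,0,0,0,0,0,-1],[0,0,0,0,0,0,-1],[0,0,0,0,0,0,-1],[0,0,0,0,0,0,-1],[0,0,0,0,0,0,-1]]'; python3 -m inch '[[0,0,0,2,0,0,-1],[0,0,0,4,0,0,-1],[0,0,0,7,0,0,-1],[0,0,0,10,0,0,-1],[0,0,0,10,0,0,-1],[0,0,0,10,0,0,-1],[0,0,0,10,0,0,-1],[0,0,0,10,0,0,-1],[0,0,0,10,0,0,-1],[0,0,0,10,0,0,-1]]'
```

```text
t: 53.65
eef_pos: [447.3, 91.5, 51.2]
tcp_rot: [-3.119, -0.016, -1.567]
ft_force: [0.7, -59.8, 8.4]
opening: 0.135
t: 54.65
eef_pos: [530.2, 90.5, 51.2]
tcp_rot: [-3.121, -0.016, -1.569]
ft_force: [-2.6, -17.0, 6.7]
opening: 0.125
```

```bash
python3 -m inch '[[0,0,0,10,0,0,-1],[0,0,0,10,0,0,-1],[0,0,0,10,0,0,-1],[0,0,0,10,0,0,-1],[0,0,0,10,0,0,-1],[0,0,0,8,0,0,-1],[0,0,0,6,0,0,-1],[0,0,0,4,0,0,-1],[0,0,0,2,0,0,-1],[0,0,0,0,0,0,-1]]'
```

```text
t: 55.65
eef_pos: [600.6, 90.3, 51.2]
tcp_rot: [-3.119, -0.016, -1.569]
ft_force: [1.2, -15.0, 4.2]
opening: 0.13
```

```bash
python3 -m inch '[[0,0,0,4,0,0,-1],[0,0,0,3,0,0,-1],[0,0,0,2,0,0,-1],[0,0,0,0,0,0,-1]]'; python3 -m inch '[[0,0,0,2,0,0,-1],[0,0,0,0,0,0,-1]]'; python3 -m inch '[[0,0,0,2,0,0,-1],[0,0,0,0,0,0,-1]]'
```

```text
t: 56.05
eef_pos: [609.5, 90.3, 51.2]
tcp_rot: [-3.12, -0.016, -1.569]
ft_force: [-1.0, -15.0, 4.6]
opening: 0.126
t: 56.25
eef_pos: [611.3, 90.3, 51.2]
tcp_rot: [-3.12, -0.016, -1.569]
ft_force: [-1.5, -15.1, 5.0]
opening: 0.129
t: 56.45
eef_pos: [611.2, 90.3, 51.2]
tcp_rot: [-3.125, -0.017, -1.569]
ft_force: [-11.5, -15.3, 11.7]
opening: 0.129
```

Home stop reached: the force rose to 11.5 N with no further movement. I release, back off and check.

```bash
python3 -m inch '[[0,0,0,-2,0,0,0],[0,0,0,0,0,0,0],[0,0,0,0,0,0,0],[0,0,0,0,0,25,0],[0,0,0,-10,0,40,0],[0,0,0,-40,0,40,0],[0,0,0,-45,-20,40,0],[0,0,0,-45,-45,0,0],[0,0,0,0,-45,0,0],[0,0,0,0,0,0,0]]'
python3 - <<'E'
from h import *
st()
for n in ['top','scene']:
    c=viewer.read_camera(n); w=cloud(c); x,y,z=w[...,0],w[...,1],w[...,2]
    if n=='scene': save(c,'s10.png',(110,90,440,380),2)
    m=(z>60)&(z<100)&(x>560)&(x<650)&(y>60)&(y<120); print(n,'pull',cv2.minAreaRect(w[m][:,:2].astype(np.float32)))
    m=(z>83)&(z<102)&(x>640)&(x<690)&(y>135)&(y<250); print(' front wall',np.nanmedian(x[m]),m.sum())
    for o in ['carton','tape','mug','tray']:
        for r in regions_of(o,n)[:1]: print(o,np.round(np.nanmedian(w[r['pixels']],0)))
E
```

```text
t: 57.45
eef_pos: [494.7, -7.1, 183.3]
tcp_rot: [-3.118, -0.015, -1.571]
ft_force: [0.6, -0.1, 0.2]
opening: 0.497
t 57.45 pos [494.7  -7.1 183.3] rot [-3.118 -0.015 -1.571] F [ 0.6 -0.1  0.2] op 0.497
top pull ((615.9945068359375, 91.8718032836914), (30.644886016845703, 12.327008247375488), 0.7619777917861938)
 front wall 674.7736630873351 127
carton [ 679. -273.   70.]
tape [651. 407.  46.]
mug [673.  94.  46.]
tray [443. 375.  14.]
scene pull ((610.412841796875, 91.76353454589844), (12.25465202331543, 39.424259185791016), 88.59362030029297)
 front wall nan 0
carton [ 686. -269.   69.]
tape [653. 405.  46.]
mug [ 616. -453.   50.]
tray [451. 376.  10.]
  return np.nanmean(a, axis, out=out, keepdims=keepdims)
```

View pics/s10.png

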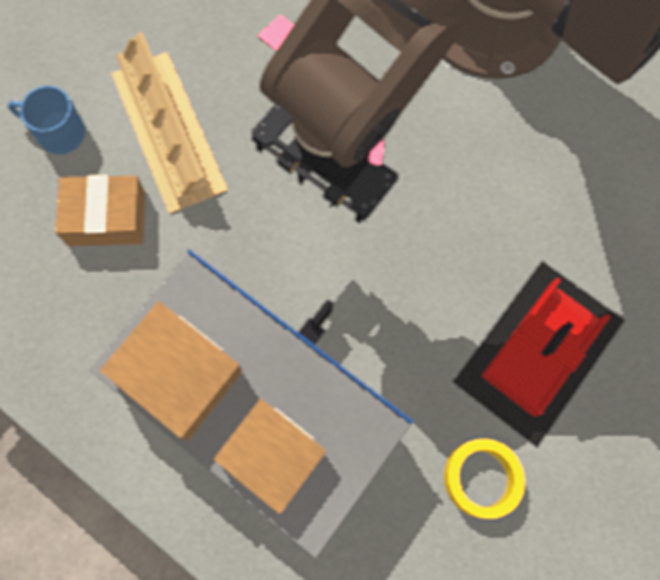

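```bash
python3 -c "
from h import *
ticket.job_done(); st()"
```

```text
the job is handed in; nothing more can be done
the job is handed in; nothing more can be done
```

The job is done and handed in at about 58 s on the robot's clock, with no verdict reported back.

**What I did:**
- I pulled the drawer out to its stop.
- I stood all four orange plates in slots 3, 2, 1 and 0.
- I tipped the two couplings into the compartment and set the tray back on its mat.
- I pushed the drawer in until it met its home stop.

**Last checks:**
- **Plates:** before closing, all four tops measured the same height in both cameras. That reading was 128–130 mm, consistent with 124 mm given that the cameras read a few mm high. All were centred in their slots, and the drawer then slid under the roof without catching.
- **Couplings:** both were seen inside the compartment. One was lying flat and one was standing on end near the front wall.
- **Drawer:** the scene camera put the pull blade's centre about 610 mm from the base. My estimate for a home drawer was 608.5 mm.
- **Tray:** it is empty and level, with its centre within about 4 mm of the mat's centre.
- **Carton, tape and mug:** the scene camera showed them where they started.

**What disagreed or could not be checked:**
- In the last top view, "mug" was reported at the drawer, which is a false detection; the scene view shows the mug in its place.
- The top view put the pull blade's centre about 6 mm further in, because only 31 mm of its 40 mm showed.
- While I pressed the plates down, the drawer crept in about 5 mm, which left it well above the 12 cm limit.
- The plates and couplings could not be seen after closing, so how they ended up is inferred from the earlier pictures. The upright coupling may have tipped over.

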